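Make up the coding kit and the checking kit

ROBOT

A 6-joint arm with a two-finger parallel gripper is mounted at the origin on a cart in front of the work surface, level with it; the furniture and walls round the work are solid. World frame = base frame: x ahead of the robot, y to its left, z up, the work surface at z = 0. Lengths are in m, angles in rad, forces in N, time in s.
With the tool pointing down it reaches from about 0.35 to 0.775 m from the base axis. Payload 7.3 kg.
Tool frame: the origin (TCP) lies midway between the tips of the shut fingers; the grasp point (between the pads) lies 19 mm behind it (robot.tcp_to_grasp is the distance from the TCP to the grasp point, in m); z points along the fingers, y is the line along which they close (so a half turn about z gives the same grasp; the last joint's range is limited). The gripper opens to 92 mm and grips with 3 to 60 N. Pads are 19 mm wide; open, the fingers measure 130 mm over their backs; the gripper's body (75 mm by 190 mm) begins 47 mm behind the grasp point.
Start: joints at [0.976, 0.342, 1.524, -0, 1.275, -0.146], TCP at [0.228, 0.473, 0.227] pointing down, gripper open.
Joint ranges: [-2.53, 2.53], [-0.77, 2.02], [0.04, 2.7], [-1, 4.14], [0.28, 2.66], [-3.11, 3.11]. Speed limits (rad/s): [2.57, 2.57, 3.14, 3.14, 3.14, 3.14].

INTERFACE

Orientations are given as [roll, pitch, yaw] about the fixed x, y, z axes, in that order (R = Rz(yaw) Ry(pitch) Rx(roll)).
In Python, from cell import readout, cams, ticket, robot gives the robot as it stands. The module is installed in compiled form; this text tells all that it offers.
- The arm moves only by the tool jog_arm, never from a script. Its argument "plan" is a list of rows, each a list of 5 numbers: the shift along the world's x, y, z each as a share of 0.08 m, from -1 to 1, then the turn about the world's z as a share of 90 degrees, from -1 to 1, then the opening, from -1 (shut) to 1 (fully open). A call has 1 to 12 rows; each row is the pose to reach, as a shift and turn from the pose commanded when the call began; what a row does not reach only later rows make up. A row lasts 1/10 s, in which the tool goes at most 50 mm and 8.59 degrees, less where a joint would pass 70% of its speed; a pose out of reach is approached as far as the arm can. A call with a number of a shift or a turn outside -1 to 1 is refused whole. A call with a gripper value outside its range is refused whole. The fingers move at their own pace and stop on an object; "squeeze" is the grip in N (left out, the last holds). Time passes only in rows, so rows that repeat a pose let the fingers close. It gives the time, the measured TCP pose, the force, the opening and the grip force at its end, in the units of the state.
- readout.observe(): the state, without advancing time (a new reading comes with each control period).
- cams.read_camera(name): name is "scene" or "top"; returns the picture (384x512x3 uint8, blue, green, red); there is no depth.
- cams.calibration(name): a dict with "K" (3x3 intrinsics, pixels), "k1" (the pictures are not rectified: a ray, as slopes to the right and down, at radius r is drawn at 1 + k1 r^2 times it, then the intrinsics apply), "world_from_camera" (4x4, takes a point from camera to world coordinates). Camera axes: x right, y down, z forward; pixel columns grow to the right and rows downward; lengths in m; the calibration is good to about 2 mm. A picture is of the moment at which its call begins. calibration takes no time and is no camera call.
- ticket.hand_in(): hands the job in; it is judged then, once.
The state is a dict: "time": time; "qpos": joint angles; "qvel": joint speeds; "joint_efforts": joint torques, N m; "tool_pos": TCP position; "tool_rot": TCP orientation; "contact_force": force on the tool from outside, world axes, zero at the start; "torque": the same for the moment, N m; "opening": finger opening in m; "grip_force": force on a finger pad.
Only numpy, scipy, OpenCV 4.12 (cv2) and the standard library are available. Lean on these libraries where they do the work, as an engineer would, in place of code of your own. Each camera call takes 0.05 s, during which the arm holds its last target. There are 200 camera calls.

TASK

Make up the two kits for the next shift from the tools lying about the packing table: the date stamp, the tally counter and one marker pen go in the coding tray (the shorter one with three pockets), the probe thermometer and the other marker pen go in the checking tray (the long narrow one with two pockets). Lay every tool upright or flat, as it lay on the table, fully down in the foam pocket cut to its shape (the counter with its ring along the pocket), and leave everything else on the table where it is.

Things in the scene. Friction and masses are not known exactly. Their poses are not given: they have to be found in the camera images.
- date_stamp: Stamp standing upright: black open frame, green rounded cap; 40 (x) x 56 (y) x 80 mm high. Origin: centre of its underside. The cap, 54 to 80 mm up, is fixed; take it there across x or y.
- tally_counter: Round grey hand counter lying flat, 54 (x) x 67 (y) x 26 mm over all. Origin: centre of that outline, underside. Solid drum, 44 mm across, 25 mm high, axis at (-5, -12) mm; thumb lever out to x = +27 mm at y = -12 mm, 8 to 18 mm up; thin wire ring at +y. Take it along x at y = -12 mm: 54 mm wide over drum and lever.
- marker_pen_a: Red and white felt marker, 17 (x) x 135 (y) x 16 mm, lying along its own y (within 0.4 rad of world y at the start). Origin: middle of its underside. Take it by the middle, across x. The two pens are alike: either may go in either tray. 20 g.
- marker_pen_b: Red and white felt marker, 17 (x) x 135 (y) x 16 mm, lying along its own y (within 0.4 rad of world y at the start). Origin: middle of its underside. Take it by the middle, across x. The two pens are alike: either may go in either tray. 20 g.
- thermometer: Probe thermometer lying flat along its y, 26 x 194 x 18 mm: white head 26 mm wide, 17 mm high from y = +25 to +97 mm, thin steel probe to y = -97 mm. Origin: middle of the length, underside. Take the head at y = +61 mm, across x. Head to the robot's left at the start.
- coding_tray: Fixed tray, 165 (x) x 133 (y) mm, aluminium rim 13.5 mm high, dark foam 12 mm high with 3 pockets 8 mm deep (white floor at z = 4 mm). Origin: centre, underside. Pocket centres (mm), mouths: stamp (-47.5, 23.5), 58 x 74, its y along tray y; counter (34, 23.5), 85 x 72, its y along tray x, either way; pen (0, -43), 153 x 35, along tray x. Walls lean: floors are 4 mm smaller each side.
- checking_tray: Fixed tray, 224 (x) x 101 (y) mm, heights and foam as the coding tray, 2 pockets. Origin: centre, underside. Thermometer pocket, centre (0, 22.5) mm, along x: head bay x -105 to -16, mouth 44 mm wide, then a probe groove, mouth 18 mm, to x = 105; only fits with the head (thermometer's +y) towards tray -x. Pen pocket: centre (0, -27), mouth 153 x 35, along x.
- label_roll: Bystander: roll of blank white labels lying flat behind the bag sealer, loose; 92 mm across, 40 mm high, a label tail at own -y (134 mm in all). Origin: centre of that outline, underside.
- bag_sealer_arm (a joint): Hinged arm of the blue-grey bag sealer, an obstacle that never changes place; 0 rad = shut, as found, grows as it lifts. Shut, the sealer is 104 mm high and 94 mm wide, its long axis from x, y = (0.53, 0.17) m to its black handle's tip at (0.63, -0.22). Carry things high over it or in front of it. A tape dispenser, 88 mm high, stands fixed at the table's front near (0.32, -0.05).
- tape_roll: Bystander: spare roll of brown tape, 90 mm across, 48 mm high, loose, lying flat beyond the trays. Origin: centre of its underside.

How it is judged:
At the end, for the whole second after the job is handed in: Each tool lies in its own pocket of its own tray: origin within 12 mm of pocket centre on each tray axis, underside less than 7.5 mm above the table, tilt under 0.12 rad, own y within 0.26 rad of the pocket direction (counter: 15 mm, 0.4 rad), at rest; either pen may be in either tray (x of date_stamp in the frame of coding_tray between -0.0595 and -0.0355 m and y of date_stamp in the frame of coding_tray between 0.0115 and 0.0355 m and z of date_stamp in the frame of coding_tray between 0.001 and 0.0075 m and angle between each of date_stamp, tally_counter, thermometer's own z axis and vertical below 0.12 rad and angle between the y axis of date_stamp and the y axis of coding_tray, either way round below 0.26 rad and linear speed of each of date_stamp, tally_counter, thermometer below 0.02 m/s and x of tally_counter in the frame of coding_tray between 0.019 and 0.049 m and y of tally_counter in the frame of coding_tray between 0.0085 and 0.0385 m and z of tally_counter in the frame of coding_tray between 0.001 and 0.0075 m and angle between the y axis of tally_counter and the x axis of coding_tray, either way round below 0.4 rad and x of thermometer in the frame of checking_tray between -0.012 and 0.012 m and y of thermometer in the frame of checking_tray between 0.0105 and 0.0345 m and z of thermometer in the frame of checking_tray between 0.001 and 0.0075 m and angle between the y axis of thermometer and the x axis of checking_tray, either way round below 0.26 rad and (((x of marker_pen_a in the frame of coding_tray between -0.012 and 0.012 m and y of marker_pen_a in the frame of coding_tray between -0.055 and -0.031 m and z of marker_pen_a in the frame of coding_tray between 0.001 and 0.0075 m and angle between marker_pen_a's own z axis and vertical below 0.12 rad and angle between the y axis of marker_pen_a and the x axis of coding_tray, either way round below 0.26 rad and linear speed of marker_pen_a below 0.02 m/s) and (x of marker_pen_b in the frame of checking_tray between -0.012 and 0.012 m and y of marker_pen_b in the frame of checking_tray between -0.039 and -0.015 m and z of marker_pen_b in the frame of checking_tray between 0.001 and 0.0075 m and angle between marker_pen_b's own z axis and vertical below 0.12 rad and angle between the y axis of marker_pen_b and the x axis of checking_tray, either way round below 0.26 rad and linear speed of marker_pen_b below 0.02 m/s)) or ((x of marker_pen_b in the frame of coding_tray between -0.012 and 0.012 m and y of marker_pen_b in the frame of coding_tray between -0.055 and -0.031 m and z of marker_pen_b in the frame of coding_tray between 0.001 and 0.0075 m and angle between marker_pen_b's own z axis and vertical below 0.12 rad and angle between the y axis of marker_pen_b and the x axis of coding_tray, either way round below 0.26 rad and linear speed of marker_pen_b below 0.02 m/s) and (x of marker_pen_a in the frame of checking_tray between -0.012 and 0.012 m and y of marker_pen_a in the frame of checking_tray between -0.039 and -0.015 m and z of marker_pen_a in the frame of checking_tray between 0.001 and 0.0075 m and angle between marker_pen_a's own z axis and vertical below 0.12 rad and angle between the y axis of marker_pen_a and the x axis of checking_tray, either way round below 0.26 rad and linear speed of marker_pen_a below 0.02 m/s)))); the robot touches nothing.
It fails at once if the sealer's arm is lifted (value of joint bag_sealer_arm above 0.15 rad).
It fails at once if the label roll or the roll of tape is shifted or knocked by more than 20 mm (distance of any of label_roll, tape_roll from where it was at the start of the episode above 0.02 m).
It also fails if it takes over 128 s, if anything falls off the work surface, if the arm or the gripper's body presses on something with over 40 N, if the wrist force passes 120 N, or if a joint passes its speed limit or range.

## Working session

There is one attempt and no reset: what is moved stays moved. The work goes in short steps, Python scripts to look and compute and a tool call to move; the robot and the scene stay as the last step left them, time stands still between calls to the robot, and variables do not carry over. Pictures are saved under pics/ and viewed, at most 14 in all, crops included, and the job is handed in when it is done.

Besides the shell and the picture viewer there is one more tool, called after "Request:" in YAML: its name, and indented under it one key for each argument. jog_arm: Moves the arm, as the interface text tells. Shift numbers are shares of 0.08 m and turn numbers shares of 90 degrees, none past 1 either way. Its arguments: {"type":"object","properties":{"plan":{"type":"array"},"squeeze":{"type":"number"}},"required":["plan"]}

```bash
mkdir -p pics
cat > h.py <<'E'
import numpy as np, cv2
from cell import readout, cams, ticket, robot
def ray(name,uv):
    c=cams.calibration(name);K=np.array(c["K"]);T=np.array(c["world_from_camera"]);k=c["k1"]
    uv=np.atleast_2d(np.float64(uv))
    d=cv2.undistortPoints(uv.reshape(-1,1,2),K,np.array([k,0,0,0,0.])).reshape(-1,2)
    return T[:3,3],np.c_[d,np.ones(len(d))]@T[:3,:3].T
def plane(name,uv,z):
    o,d=ray(name,uv); return o+d*((z-o[2])/d[:,2])[:,None]
def proj(name,P):
    c=cams.calibration(name);T=np.linalg.inv(np.array(c["world_from_camera"]))
    return cv2.projectPoints(np.atleast_2d(np.float64(P)),cv2.Rodrigues(T[:3,:3])[0],T[:3,3],np.array(c["K"]),np.array([c["k1"],0,0,0,0.]))[0].reshape(-1,2)
def tri(a,b):
    o1,d1=ray("top",a);o2,d2=ray("scene",b);d1=d1[0];d2=d2[0]
    s=np.linalg.lstsq(np.c_[d1,-d2],o2-o1,rcond=None)[0]
    p,q=o1+d1*s[0],o2+d2*s[1]; return (p+q)/2,np.linalg.norm(p-q)
E
python3 - <<'E'
from h import *
for n in("top","scene"):
    im=cams.read_camera(n);cv2.imwrite(f"pics/{n}0.png",im);cv2.imwrite(f"pics/{n}0v.png",cv2.resize(im,(800,600),interpolation=cv2.INTER_CUBIC))
    c=cams.calibration(n);print(n,np.round(c["K"],1).tolist(),c["k1"],np.round(c["world_from_camera"],3).tolist())
print(readout.observe())
E
```

```text
top [[364.5, 0.0, 258.9], [0.0, 364.5, 193.4], [0.0, 0.0, 1.0]] -0.04924590315287535 [[-0.014, -0.995, 0.1, 0.427], [-1.0, 0.012, -0.019, -0.056], [0.018, -0.1, -0.995, 1.027], [0.0, 0.0, 0.0, 1.0]]
scene [[446.8, 0.0, 257.9], [0.0, 446.8, 187.7], [0.0, 0.0, 1.0]] -0.11383614696036415 [[0.707, -0.424, 0.566, -0.301], [-0.707, -0.424, 0.566, -0.879], [0.0, -0.8, -0.6, 0.956], [0.0, 0.0, 0.0, 1.0]]
{'time': 0.1, 'qpos': array([ 9.75944620e-01,  3.42679787e-01,  1.52491655e+00, -4.67607024e-05,
        1.27540605e+00, -1.46007691e-01]), 'qvel': array([ 0.00148154, -0.00267057, -0.00185727, -0.00115126, -0.00054899,
        0.00174622]), 'joint_efforts': array([ 1.91041931e-03, -4.32007813e+01, -2.44693136e+01,  7.19409669e-02,
        5.26517385e-02,  3.50970559e-07]), 'tool_pos': array([0.22760007, 0.47269448, 0.22610231]), 'tool_rot': array([-3.14019141e+00, -1.60861118e-04,  2.69276217e+00]), 'contact_force': array([-0.34958217,  0.12568463, -0.49330439]), 'torque': array([-0.03946615, -0.01019322, -0.01600885]), 'grip_force': 0.0, 'opening': 0.0919626197978434}
```

View pics/top0v.png

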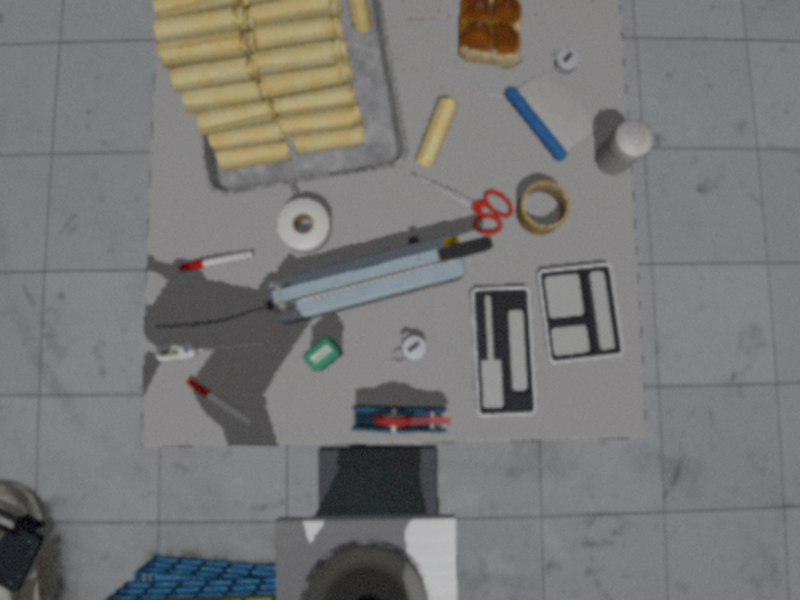

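View pics/scene0v.png

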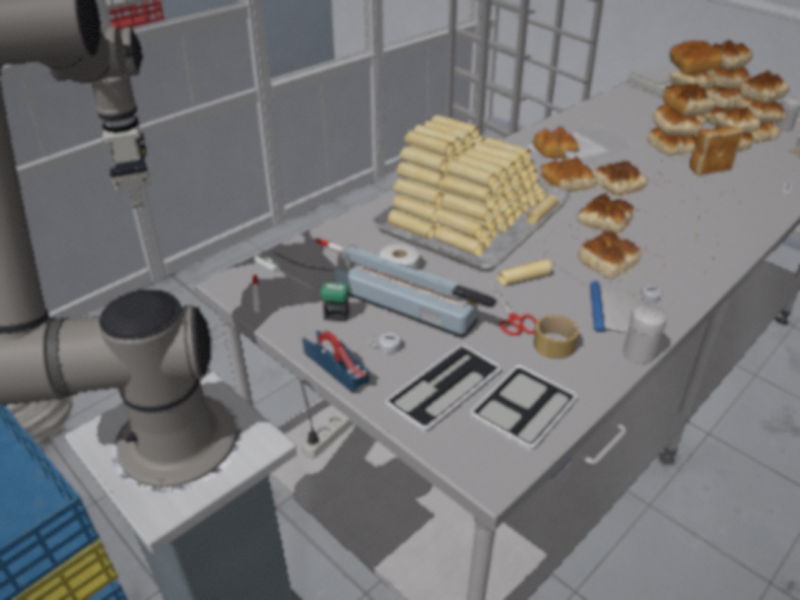

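Run:
```python
import cv2
t=cv2.imread("pics/top0.png");s=cv2.imread("pics/scene0.png")
cv2.imwrite("pics/c1.png",cv2.resize(t[155:285,90:290],(800,520),interpolation=cv2.INTER_CUBIC))
cv2.imwrite("pics/c2.png",cv2.resize(t[160:275,240:410],(800,541),interpolation=cv2.INTER_CUBIC))
cv2.imwrite("pics/c3.png",cv2.resize(s[145:290,155:375],(800,527),interpolation=cv2.INTER_CUBIC))
```

```text
(no output)
```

View pics/c1.png

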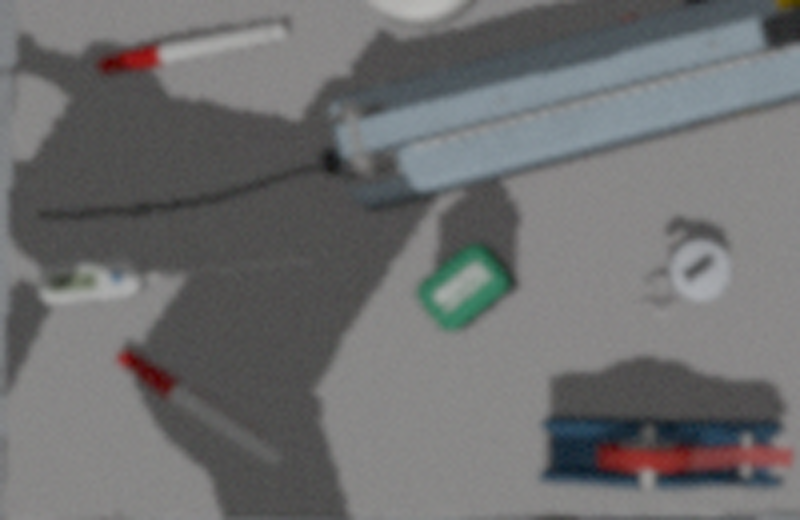

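View pics/c2.png

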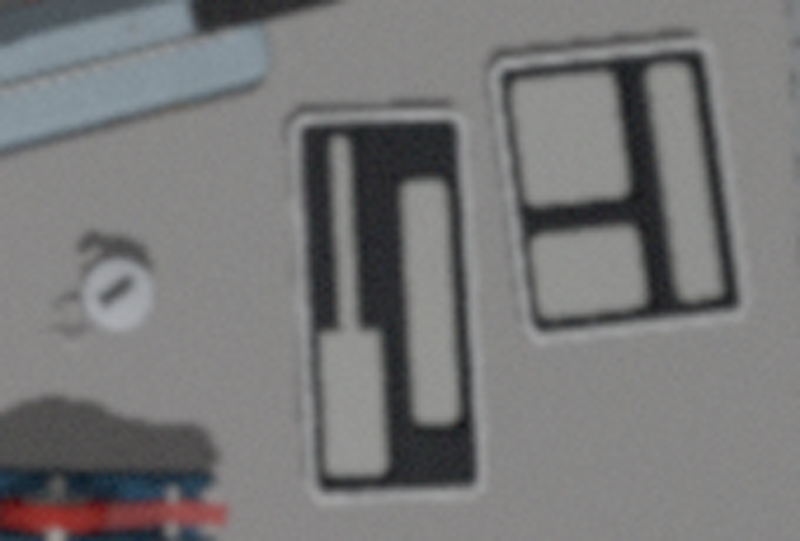

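View pics/c3.png

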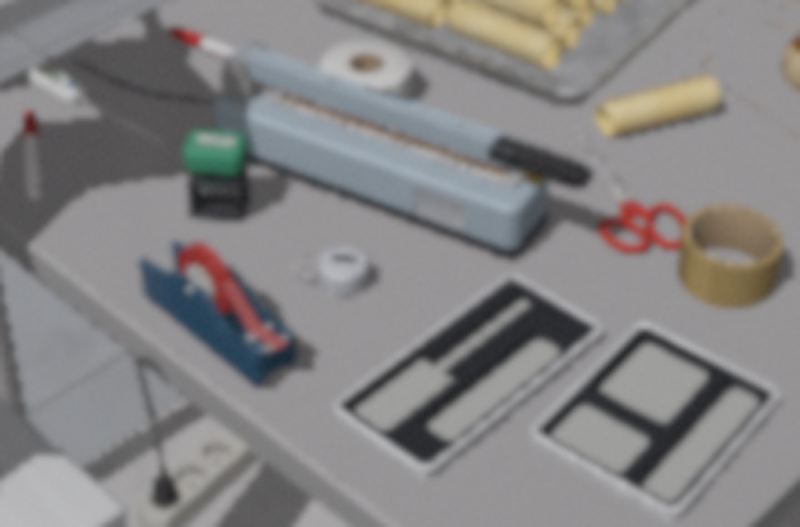

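```bash
cat > m.py <<'E'
from h import *
def comps(m,amin=8):
    n,l,s,c=cv2.connectedComponentsWithStats(m.astype(np.uint8));return [(s[i].tolist(),c[i],l==i) for i in range(1,n) if s[i][4]>=amin]
E
python3 - <<'E'
from m import *
np.set_printoptions(precision=4,suppress=True)
I={n:cv2.imread(f"pics/{n}0.png") for n in("top","scene")}
H={n:cv2.cvtColor(I[n],cv2.COLOR_BGR2HSV).astype(int) for n in I}
def show(t,m,n,a=8):
    for s,c,_ in comps(m,a): print(t,n,s,c.round(2))
roi={"top":(155,285,90,400),"scene":(145,290,155,375)}
for n in I:
    m=np.zeros(H[n].shape[:2],bool);a,b,c,d=roi[n];m[a:b,c:d]=1
    h=H[n]; red=((h[...,0]<10)|(h[...,0]>170))&(h[...,1]>120)&m; grn=(h[...,0]>60)&(h[...,0]<95)&(h[...,1]>90)&m
    dark=(h[...,2]<70)&m
    show("red",red,n); show("grn",grn,n,30)
    br=(h[...,2]>185)&m; show("bright",br,n,12)
    for s,cc,l in comps(dark,300):
        cs,_=cv2.findContours(l.astype(np.uint8),cv2.RETR_EXTERNAL,cv2.CHAIN_APPROX_NONE)
        print("dark",n,s,cc.round(1), cv2.approxPolyDP(cs[0],6,True).reshape(-1,2).tolist())
        if n=="top":
            P=plane(n,cs[0].reshape(-1,2),0.012); r=cv2.minAreaRect((P[:,:2]*1000).astype(np.float32)); print("  rect",r)
c=lambda p:(90+np.array(p)/4-.4,) 
f=lambda p:np.array([90+p[0]/4-.375,155+p[1]/4-.375])
for t,a,b,z in(("pen1",(100,66),(288,31),.008),("pen2",(120,353),(278,461),.008),("thermo",(41,290),(312,262),.006),("head",(41,290),(140,283),.017)):
    A,B=plane("top",[f(a),f(b)],z);d=B-A;print(t,A,B,(A+B)/2,np.linalg.norm(d),np.arctan2(d[1],d[0]))
E
```

```text
red top [115, 167, 14, 6, 59] [122.07 169.66]
red top [120, 243, 13, 10, 53] [126.6  247.62]
red top [239, 266, 44, 8, 192] [255.9  269.23]
grn top [195, 216, 23, 21, 173] [206.18 226.31]
dark top [351, 171, 45, 57, 547] [376.4 200.7] [[386, 171], [368, 173], [371, 203], [351, 203], [352, 210], [376, 209], [378, 224], [367, 227], [395, 224]]
  rect ((507.70440673828125, -393.3504333496094), (153.74171447753906, 121.73506927490234), 5.753464221954346)
dark top [305, 186, 36, 78, 1156] [322.5 219.5] [[334, 186], [305, 188], [307, 229], [309, 189], [315, 190], [323, 259], [309, 263], [340, 260]]
  rect ((441.3144226074219, -251.433349609375), (213.1969757080078, 90.19547271728516), 1.4617184400558472)
dark top [227, 258, 57, 17, 379] [248.1 264.3] [[227, 272], [248, 274], [238, 268], [251, 261], [283, 261], [230, 258], [242, 262], [228, 264]]
  rect ((327.8337707519531, -62.75248718261719), (153.28085327148438, 43.36113357543945), 87.842529296875)
red scene [203, 154, 6, 3, 13] [205.85 154.85]
red scene [320, 201, 23, 13, 102] [330.03 206.98]
red scene [204, 213, 16, 18, 95] [213.  220.
[... 475 characters left out ...]
], [294, 224], [251, 256], [300, 226], [262, 264], [273, 270], [277, 255]]
dark scene [305, 237, 53, 41, 327] [334.3 257.2] [[333, 237], [305, 262], [315, 254], [331, 262], [330, 277], [357, 250], [339, 240], [350, 250], [339, 262], [318, 251]]
pen1 [0.598  0.3316 0.008 ] [0.6214 0.1983 0.008 ] [0.6097 0.2649 0.008 ] 0.13529113647908567 -1.3971296500198234
pen2 [0.3963 0.3126 0.008 ] [0.3212 0.2018 0.008 ] [0.3587 0.2572 0.008 ] 0.13384633527008297 -2.1661637523405806
thermo [0.4405 0.37   0.006 ] [0.458  0.1799 0.006 ] [0.4492 0.2749 0.006 ] 0.1909133689849725 -1.4789097048034563
head [0.4403 0.3654 0.017 ] [0.4445 0.2964 0.017 ] [0.4424 0.3309 0.017 ] 0.0690849456084242 -1.5107564885682632
```

Run:
```python
from m import *
np.set_printoptions(precision=4,suppress=True)
c1=lambda p:np.array([90+p[0]/4-.375,155+p[1]/4-.375])
k2=170/800;c2=lambda p:np.array([240+p[0]*k2-.4,160+p[1]*k2-.4])
k3=220/800;c3=lambda p:np.array([155+p[0]*k3-.36,145+p[1]*k3-.36])
for t,a,b in[("cod",c2((492,58)),c3((645,325))),("cod",c2((708,38)),c3((778,392))),("cod",c2((742,310)),c3((675,512))),("cod",c2((535,338)),c3((537,433))),
 ("chk",c2((295,110)),c3((513,276))),("chk",c2((465,108)),c3((605,325))),("chk",c2((484,492)),c3((428,472))),("chk",c2((313,502)),c3((337,406))),
 ("label",c1((463,285)),c3((215,140))),("drum",c1((698,268)),c3((343,258))),("pen1red",(122.07,169.66),(205.85,154.85)),("pen1end",c1((100,66)),c3((170,32))),("pen2end",c1((120,353)),c3((30,113))),("pen2tail",c1((278,461)),c3((35,197))),("th",c1((41,290)),c3((32,72)))]:
    p,e=tri(a,b);print(t,p,round(e,4))
im=cv2.imread("pics/top0.png");V=cv2.GaussianBlur(cv2.cvtColor(im,cv2.COLOR_BGR2GRAY),(3,3),0)
for nm,q in(("cod",[(503,62),(704,45),(733,305),(540,325)]),("chk",[(300,122),(460,120),(475,485),(322,490)])):
    m=np.zeros(V.shape,np.uint8);cv2.fillPoly(m,[np.array([c2(x) for x in q]).round().astype(int)],1)
    fl=cv2.morphologyEx(((V>105)&(m>0)).astype(np.uint8),cv2.MORPH_OPEN,np.ones((3,3)))
    for s,c,l in comps(fl,40):
        cs,_=cv2.findContours(l.astype(np.uint8),cv2.RETR_EXTERNAL,cv2.CHAIN_APPROX_NONE)
        P=plane("top",cs[0].reshape(-1,2),.004)[:,:2]*1000
        print(nm,s[4],"centroid",plane("top",c,.004)[0],"rect",np.round(np.array(sum([list(x) if not np.isscalar(x) else [x] for x in cv2.minAreaRect(P.astype(np.float32))],[])),1))
# stamp green+label on z=.08
h=cv2.cvtColor(im,cv2.COLOR_BGR2HSV).astype(int);g=((h[...,0]>55)&(h[...,0]<95)&(h[...,1]>70)).astype(np.uint8);g[:,:190]=0;g[:,222:]=0;g[:212]=0;g[252:]=0
cs,_=cv2.findContours(g,cv2.RETR_EXTERNAL,cv2.CHAIN_APPROX_NONE);c=max(cs,key=cv2.contourArea)
for z in(.08,.067):print("stamp",z,cv2.minAreaRect((plane("top",c.reshape(-1,2),z)[:,:2]*1000).astype(np.float32)))
print("drum",plane("top",c1((698,268)),.025),"ring",plane("top",c1((655,289)),.004))
```

```text
cod [ 0.5878 -0.3194  0.0076] 0.0017
cod [ 0.5972 -0.4503  0.0124] 0.0042
cod [ 0.434  -0.4651  0.0109] 0.0001
cod [ 0.42   -0.3385  0.0138] 0.0014
chk [ 0.5564 -0.1978  0.0083] 0.0041
chk [ 0.5564 -0.2998  0.0155] 0.0018
chk [ 0.3302 -0.3051  0.0128] 0.0013
chk [ 0.3275 -0.2046  0.0144] 0.0042
label [0.439  0.0654 0.0817] 0.002
drum [ 0.4498 -0.0889  0.0274] 0.0004
pen1red [0.6014 0.3109 0.008 ] 0.0014
pen1end [0.5974 0.333  0.0064] 0.0024
pen2end [0.3963 0.312  0.0099] 0.0
pen2tail [0.3218 0.2017 0.0049] 0.0025
th [0.4398 0.3679 0.0125] 0.0017
cod 447 centroid [ 0.5121 -0.4358  0.004 ] rect [ 513.1 -435.7  140.    26.8    5.6]
cod 574 centroid [ 0.5394 -0.3661  0.004 ] rect [ 539.6 -366.2   75.8   63.7    5.6]
cod 395 centroid [ 0.4583 -0.3736  0.004 ] rect [ 458.3 -373.2   49.2   67.5    5.4]
chk 526 centroid [ 0.4072 -0.2291  0.004 ] rect [ 438.2 -227.7  194.3   35.8    2. ]
chk 471 centroid [ 0.4413 -0.2779  0.004 ] rect [ 441.6 -277.8  141.2   26.7    1.3]
stamp 0.08 ((439.4171142578125, 64.33901977539062), (39.334842681884766, 54.56083297729492), 38.077171325683594)
stamp 0.067 ((439.58258056640625, 65.99105072021484), (39.874534606933594, 55.3094482421875), 38.07714080810547)
drum [[ 0.45   -0.0891  0.025 ]] ring [[ 0.4362 -0.0595  0.004 ]]
```

Request:
jog_arm:
  plan:
    - [0.95,-0.5,-0.2,-0.12,0.1]
    - [0.95,-0.5,-0.2,-0.12,0.1]
    - [0.95,-0.5,-0.2,-0.12,0.1]
  squeeze: 15

```text
time: 0.4
tool_pos: [0.3065, 0.4308, 0.2093]
tool_rot: [-3.139, 0.001, 2.5]
contact_force: [-0.2, 0.2, 0.5]
opening: 0.0727
grip_force: 0.0
```

Request:
jog_arm:
  plan:
    - [1,-0.5,-0.2,-0.12,0.1]
    - [1,-0.5,-0.2,-0.12,0.1]
    - [1,-0.5,-0.2,-0.12,0.1]

```text
time: 0.7
tool_pos: [0.3866, 0.391, 0.1934]
tool_rot: [-3.14, 0.001, 2.311]
contact_force: [-0.4, 0.2, 0.3]
opening: 0.0518
grip_force: 0.0
```

Request:
jog_arm:
  plan:
    - [1,-0.5,-0.2,-0.12,0.1]
    - [1,-0.5,-0.2,-0.12,0.1]
    - [1,-0.5,-0.2,-0.12,0.1]

```text
time: 1.0
tool_pos: [0.4662, 0.3512, 0.1774]
tool_rot: [-3.141, 0.001, 2.124]
contact_force: [-0.0, -0.0, 0.1]
opening: 0.0506
grip_force: 0.0
```

Request:
jog_arm:
  plan:
    - [1,-0.5,-0.2,-0.12,0.1]
    - [1,-0.5,-0.2,-0.12,0.1]
    - [1,-0.5,-0.2,-0.12,0.1]

```text
time: 1.3
tool_pos: [0.5459, 0.3114, 0.1613]
tool_rot: [-3.141, 0.001, 1.936]
contact_force: [-0.3, -0.3, -0.7]
opening: 0.0504
grip_force: 0.0
```

Request:
jog_arm:
  plan:
    - [0.8,-0.5,-0.2,-0.12,0.1]
    - [0.8,-0.5,-0.2,-0.12,0.1]
    - [0.8,-0.5,-0.2,-0.12,0.1]
    - [0.8,-0.5,-0.2,-0.12,0.1]
    - [0.8,-0.5,-0.2,-0.12,0.1]

```text
time: 1.8
tool_pos: [0.6063, 0.2747, 0.1472]
tool_rot: [-3.141, -0.001, 1.753]
contact_force: [0.5, 0.2, -0.1]
opening: 0.0508
grip_force: 0.0
```

Request:
jog_arm:
  plan:
    - [0.04,-0.12,-0.9,0,0.1]
    - [0.04,-0.12,-0.9,0,0.1]
    - [0.04,-0.12,-0.9,0,0.1]
    - [0.04,-0.12,-0.9,0,0.1]

```text
time: 2.2
tool_pos: [0.6106, 0.2647, 0.0759]
tool_rot: [3.141, -0.0, 1.752]
contact_force: [-0.1, -0.2, 0.2]
opening: 0.0501
grip_force: 0.0
```

Run:
```python
from h import *
o=readout.observe();print(o["tool_pos"],o["tool_rot"])
a=cams.read_camera("top");b=cams.read_camera("scene")
cv2.imwrite("pics/g1.png",np.hstack([cv2.resize(a[130:230,95:195],(400,400),interpolation=2),cv2.resize(b[110:210,155:255],(400,400),interpolation=2)]))
```

```text
[0.61064148 0.26465002 0.07588417] [ 3.14074176e+00 -3.54100428e-04  1.75182675e+00]
```

View pics/g1.png

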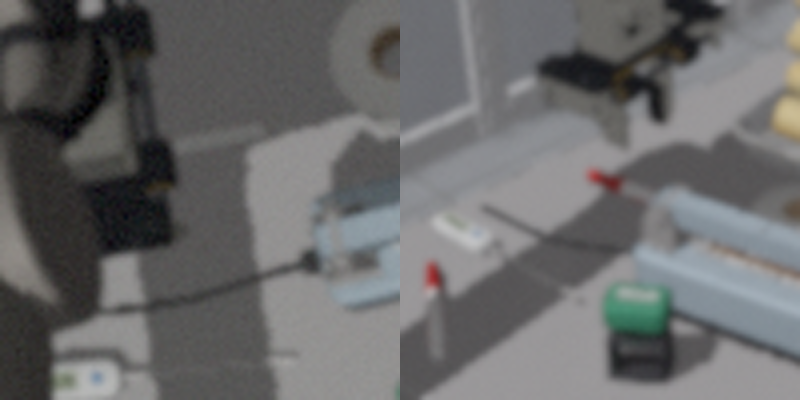

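Request:
jog_arm:
  plan:
    - [0,0,-0.5,0,0.1]
    - [0,0,-0.875,0,0.1]
    - [0,0,-0.875,0,0.1]
    - [0,0,-0.875,0,-1]
    - [0,0,-0.875,0,-1]
    - [0,0,-0.875,0,-1]
    - [0,0,-0.875,0,-1]
    - [0,0,-0.875,0,-1]
    - [0,0,-0.875,0,-1]

```text
time: 3.2
tool_pos: [0.6114, 0.2636, 0.0056]
tool_rot: [3.14, -0.0, 1.75]
contact_force: [-1.9, -0.1, 4.6]
opening: 0.0145
grip_force: 15.0
```

Request:
jog_arm:
  plan:
    - [0,0,0.5,0,-1]
    - [0,0,1,0,-1]
    - [0,0,1,0,-1]

```text
time: 3.5
tool_pos: [0.6143, 0.2645, 0.0911]
tool_rot: [3.131, -0.001, 1.75]
contact_force: [1.2, 0.5, 0.6]
opening: 0.0151
grip_force: 15.0
```

Request:
jog_arm:
  plan:
    - [0,0,1,0,-1]
    - [0,0,1,0,-1]
    - [0,0,1,0,-1]

```text
time: 3.8
tool_pos: [0.6133, 0.2642, 0.1699]
tool_rot: [3.132, -0.001, 1.75]
contact_force: [-0.1, 0.5, 0.1]
opening: 0.0151
grip_force: 15.0
```

Request:
jog_arm:
  plan:
    - [-0.1,-1,0,-0.12,-1]
    - [-0.1,-1,0,-0.12,-1]
    - [-0.1,-1,0,-0.12,-1]

```text
time: 4.1
tool_pos: [0.6022, 0.1797, 0.1633]
tool_rot: [-3.139, 0.002, 1.557]
contact_force: [0.7, 1.0, 0.2]
opening: 0.015
grip_force: 15.0
```

Request:
jog_arm:
  plan:
    - [-0.1,-1,0,-0.12,-1]
    - [-0.1,-1,0,-0.12,-1]
    - [-0.1,-1,0,-0.12,-1]

```text
time: 4.4
tool_pos: [0.5944, 0.1005, 0.1636]
tool_rot: [-3.14, 0.001, 1.369]
contact_force: [-1.1, -0.2, -1.3]
opening: 0.0147
grip_force: 15.0
```

Request:
jog_arm:
  plan:
    - [-0.1,-1,0,-0.12,-1]
    - [-0.1,-1,0,-0.12,-1]
    - [-0.1,-1,0,-0.12,-1]

```text
time: 4.7
tool_pos: [0.5867, 0.0211, 0.1638]
tool_rot: [-3.141, 0.001, 1.182]
contact_force: [-0.2, 0.5, -0.3]
opening: 0.0148
grip_force: 15.0
```

Request:
jog_arm:
  plan:
    - [-0.1,-1,0,-0.12,-1]
    - [-0.1,-1,0,-0.12,-1]
    - [-0.1,-1,0,-0.12,-1]

```text
time: 5.0
tool_pos: [0.579, -0.0584, 0.164]
tool_rot: [-3.141, 0.001, 0.994]
contact_force: [0.9, 1.2, -0.7]
opening: 0.0152
grip_force: 15.0
```

Request:
jog_arm:
  plan:
    - [-0.2,-1,0,-0.12,-1]
    - [-0.2,-1,0,-0.12,-1]
    - [-0.2,-1,0,-0.12,-1]

```text
time: 5.3
tool_pos: [0.5629, -0.1381, 0.1641]
tool_rot: [-3.141, 0.0, 0.806]
contact_force: [0.3, 0.4, -0.1]
opening: 0.0148
grip_force: 15.0
```

Request:
jog_arm:
  plan:
    - [-0.2,-1,0,-0.12,-1]
    - [-0.2,-1,0,-0.12,-1]
    - [-0.2,-1,0,-0.12,-1]

```text
time: 5.6
tool_pos: [0.5472, -0.2179, 0.1641]
tool_rot: [3.142, 0.0, 0.618]
contact_force: [0.1, 0.2, -0.3]
opening: 0.0151
grip_force: 15.0
```

Request:
jog_arm:
  plan:
    - [-0.2,-1,0,-0.12,-1]
    - [-0.2,-1,0,-0.12,-1]
    - [-0.2,-1,0,-0.12,-1]

```text
time: 5.9
tool_pos: [0.5313, -0.2978, 0.1641]
tool_rot: [3.141, 0.0, 0.43]
contact_force: [0.8, 0.9, -0.2]
opening: 0.0153
grip_force: 15.0
```

Request:
jog_arm:
  plan:
    - [-0.2,-1,0,-0.12,-1]
    - [-0.2,-1,0,-0.12,-1]
    - [-0.2,-1,0,-0.12,-1]
    - [-0.2,-1,0,-0.12,-1]
    - [-0.2,-1,0,-0.12,-1]

```text
time: 6.4
tool_pos: [0.5161, -0.374, 0.1645]
tool_rot: [-3.14, -0.0, 0.246]
contact_force: [0.8, 0.4, 0.3]
opening: 0.0145
grip_force: 15.0
```

Request:
jog_arm:
  plan:
    - [-0.05,-0.77,-0.3,-0.09,-1]
    - [-0.05,-0.77,-1,-0.09,-1]
    - [-0.05,-0.77,-1,-0.09,-1]
    - [-0.05,-0.77,-1,-0.09,-1]
    - [-0.05,-0.77,-1,-0.09,-1]

```text
time: 6.9
tool_pos: [0.5122, -0.437, 0.0862]
tool_rot: [3.141, -0.001, 0.103]
contact_force: [0.5, -0.4, -0.3]
opening: 0.0151
grip_force: 15.0
```

Run:
```python
from h import *
o=readout.observe();print(o["tool_pos"],o["tool_rot"])
a=cams.read_camera("top");b=cams.read_camera("scene")
cv2.imwrite("pics/g2.png",np.hstack([cv2.resize(a[150:250,310:410],(400,400),interpolation=2),cv2.resize(b[180:300,280:400],(400,400),interpolation=2)]))
```

```text
[ 0.51219276 -0.43702539  0.08617734] [ 3.14094652e+00 -9.75306870e-04  1.03026453e-01]
```

View pics/g2.png

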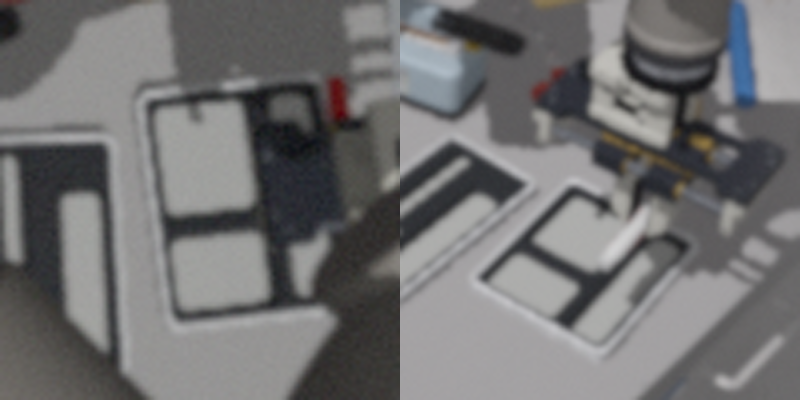

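Run:
```python
from h import *
for l in(.06,.0675,.075):
  u=np.array([np.cos(.1),np.sin(.1)]);print(l,(proj("scene",[*(np.array([.5122,-.437])-l*u),.088])[0]-[280,180])/.3+[400,0])
```

```text
0.06 [603.78303097 260.85290981]
0.0675 [598.96364245 266.10423019]
0.075 [594.10491345 271.39552317]
```

Request:
jog_arm:
  plan:
    - [0,0.01,-0.5,0,-1]
    - [0,0.01,-0.88,0,-1]
    - [0,0.01,-0.88,0,-1]
    - [0,0.01,-0.88,0,-1]
    - [0,0.01,-0.88,0,-1]

```text
time: 7.5
tool_pos: [0.5124, -0.4385, 0.0174]
tool_rot: [3.138, -0.003, 0.101]
contact_force: [0.4, 0.1, 0.0]
opening: 0.0148
grip_force: 15.0
```

Request:
jog_arm:
  plan:
    - [0,0,0,0,-0.4]
    - [0,0,0,0,-0.4]
    - [0,0,0,0,-0.4]
    - [0,0,0,0,-0.4]
    - [0,0,0,0,-0.4]

```text
time: 8.0
tool_pos: [0.511, -0.4374, 0.0144]
tool_rot: [3.141, 0.0, 0.101]
contact_force: [0.0, 1.2, 0.3]
opening: 0.0274
grip_force: 0.0
```

Request:
jog_arm:
  plan:
    - [0,0,0.5,0,-0.4]
    - [0,0,1,0,-0.4]
    - [0,0,1,0,0.1]

```text
time: 8.3
tool_pos: [0.5135, -0.44, 0.1009]
tool_rot: [3.132, -0.007, 0.101]
contact_force: [0.5, -0.4, 0.5]
opening: 0.0314
grip_force: 0.0
```

Request:
jog_arm:
  plan:
    - [-0.5,1,0.8,0.12,0.1]
    - [-0.5,1,0.8,0.12,0.1]
    - [-0.5,1,0.8,0.12,0.1]

```text
time: 8.6
tool_pos: [0.4705, -0.355, 0.1609]
tool_rot: [3.14, -0.001, 0.292]
contact_force: [-0.6, -0.1, 0.4]
opening: 0.0497
grip_force: 0.0
```

Request:
jog_arm:
  plan:
    - [-0.3,1,0,0.12,0.1]
    - [-0.3,1,0,0.12,0.1]
    - [-0.3,1,0,0.12,0.1]

```text
time: 8.9
tool_pos: [0.4456, -0.2739, 0.1579]
tool_rot: [-3.139, 0.001, 0.481]
contact_force: [-0.2, -0.3, -0.1]
opening: 0.0507
grip_force: 0.0
```

Request:
jog_arm:
  plan:
    - [-0.3,1,0,0.12,0.1]
    - [-0.3,1,0,0.12,0.1]
    - [-0.3,1,0,0.12,0.1]

```text
time: 9.2
tool_pos: [0.4219, -0.1949, 0.1579]
tool_rot: [-3.139, 0.0, 0.669]
contact_force: [0.6, -1.6, 0.6]
opening: 0.0506
grip_force: 0.0
```

Run:
```python
from h import *
o=readout.observe();print(o["tool_pos"],o["tool_rot"])
a=cams.read_camera("top");b=cams.read_camera("scene")
cv2.imwrite("pics/g3.png",np.hstack([cv2.resize(a[150:250,310:410],(400,400),interpolation=2),cv2.resize(b[180:300,280:400],(400,400),interpolation=2)]))
```

```text
[ 0.42192726 -0.19486756  0.15787412] [-3.13929208e+00  4.08386057e-04  6.68597331e-01]
```

View pics/g3.png

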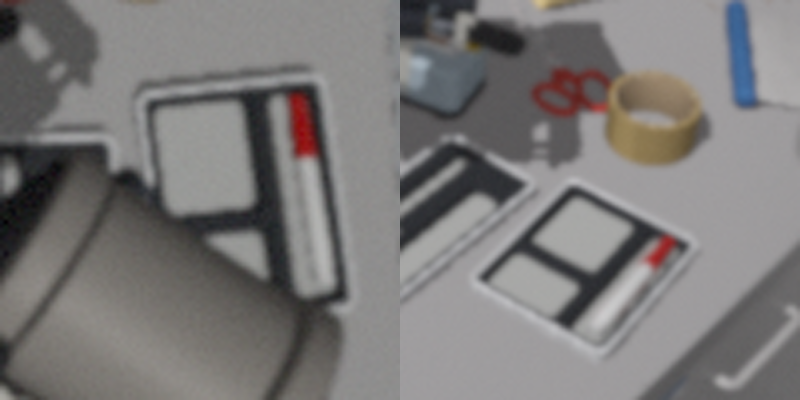

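Request:
jog_arm:
  plan:
    - [0,0.95,0,0.03,0.1]
    - [0,0.95,0,0.03,0.1]
    - [0,0.95,0,0.03,0.1]

```text
time: 9.6
tool_pos: [0.4236, -0.1205, 0.1582]
tool_rot: [-3.141, -0.0, 0.714]
contact_force: [0.4, -0.4, -0.1]
opening: 0.0505
grip_force: 0.0
```

Request:
jog_arm:
  plan:
    - [-0.1,0.95,0,0.03,0.1]
    - [-0.1,0.95,0,0.03,0.1]
    - [-0.1,0.95,0,0.03,0.1]

```text
time: 9.9
tool_pos: [0.4156, -0.0447, 0.1583]
tool_rot: [3.141, -0.0, 0.761]
contact_force: [1.4, -0.3, -0.3]
opening: 0.0503
grip_force: 0.0
```

Request:
jog_arm:
  plan:
    - [-0.15,0.95,0,0.03,0.1]
    - [-0.15,0.95,0,0.03,0.1]
    - [-0.15,0.95,0,0.03,0.1]

```text
time: 10.2
tool_pos: [0.4038, 0.0312, 0.1584]
tool_rot: [3.141, -0.0, 0.809]
contact_force: [-0.2, -1.0, 0.1]
opening: 0.0507
grip_force: 0.0
```

Request:
jog_arm:
  plan:
    - [-0.15,0.95,0,0.03,0.1]
    - [-0.15,0.95,0,0.03,0.1]
    - [-0.15,0.95,0,0.03,0.1]

```text
time: 10.5
tool_pos: [0.3923, 0.1072, 0.1584]
tool_rot: [3.141, -0.001, 0.856]
contact_force: [0.4, 0.2, -0.2]
opening: 0.0511
grip_force: 0.0
```

Request:
jog_arm:
  plan:
    - [-0.15,0.95,0,0.03,0.1]
    - [-0.15,0.95,0,0.03,0.1]
    - [-0.15,0.95,0,0.03,0.1]

```text
time: 10.8
tool_pos: [0.3805, 0.1833, 0.1584]
tool_rot: [3.141, -0.001, 0.903]
contact_force: [0.6, -0.3, 0.5]
opening: 0.0505
grip_force: 0.0
```

Request:
jog_arm:
  plan:
    - [-0.2,0.9,-0.8,0.04,0.1]
    - [-0.2,0.9,-0.8,0.04,0.1]
    - [-0.2,0.9,-0.8,0.04,0.1]
    - [-0.2,0.9,-0.8,0.04,0.1]
    - [-0.2,0.9,-0.8,0.04,0.1]

```text
time: 11.3
tool_pos: [0.3647, 0.2534, 0.095]
tool_rot: [3.14, -0.001, 0.963]
contact_force: [0.4, -0.6, -0.6]
opening: 0.0504
grip_force: 0.0
```

Run:
```python
from m import *
a=cams.read_camera("top");b=cams.read_camera("scene");cv2.imwrite("pics/t4.png",a);cv2.imwrite("pics/s4.png",b)
h=cv2.cvtColor(a,cv2.COLOR_BGR2HSV).astype(int)
red=((h[...,0]<10)|(h[...,0]>170))&(h[...,1]>120)
for s,c,_ in comps(red,10): print(s,c,plane("top",c,.01))
cv2.imwrite("pics/g4.png",np.hstack([cv2.resize(a[200:300,90:190],(400,400),interpolation=2),cv2.resize(a[150:250,310:410],(400,400),interpolation=2)]))
```

```text
[302, 122, 26, 28, 247] [313.08502024 135.50202429] [[ 0.69452601 -0.23371788  0.01      ]]
[382, 173, 8, 16, 84] [385.39285714 180.92857143] [[ 0.56103047 -0.43731558  0.01      ]]
[239, 266, 37, 8, 184] [255.08152174 269.30978261] [[ 0.31959897 -0.06268722  0.01      ]]
```

View pics/g4.png

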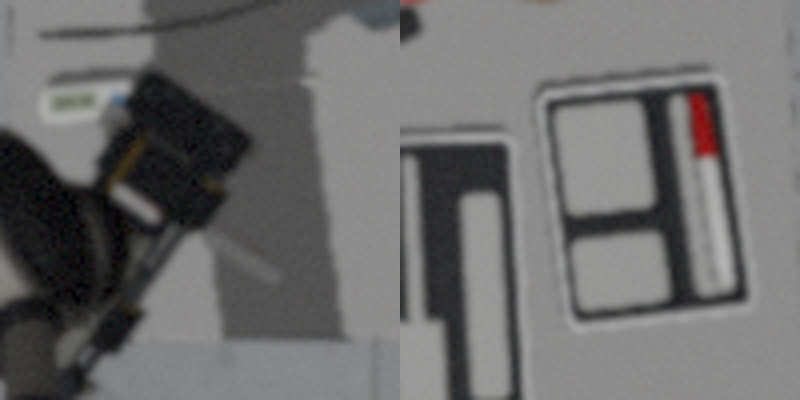

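Request:
jog_arm:
  plan:
    - [-0.07,0.045,-0.3,0.01,0.1]
    - [-0.07,0.045,-0.3,0.01,0.1]
    - [-0.07,0.045,-0.3,0.01,0.1]

```text
time: 11.7
tool_pos: [0.3578, 0.2577, 0.071]
tool_rot: [3.141, -0.0, 0.98]
contact_force: [0.3, -0.5, -0.0]
opening: 0.0502
grip_force: 0.0
```

Request:
jog_arm:
  plan:
    - [0,0,-0.5,0,0.1]
    - [0,0,-0.8,0,0.1]
    - [0,0,-0.8,0,0.1]
    - [0,0,-0.8,0,0.1]
    - [0,0,-0.8,0,-1]
    - [0,0,-0.8,0,-1]
    - [0,0,-0.8,0,-1]
    - [0,0,-0.8,0,-1]
    - [0,0,-0.8,0,-1]
    - [0,0,-0.8,0,-1]

```text
time: 12.7
tool_pos: [0.3576, 0.2583, 0.0066]
tool_rot: [3.141, -0.0, 0.981]
contact_force: [0.7, -0.9, 3.9]
opening: 0.0149
grip_force: 15.0
```

Request:
jog_arm:
  plan:
    - [0,0,0.5,0,-1]
    - [0,0,1,0,-1]
    - [0,0,1,0,-1]

```text
time: 13.0
tool_pos: [0.3599, 0.2596, 0.0903]
tool_rot: [3.137, -0.007, 0.981]
contact_force: [0.2, -0.0, -0.7]
opening: 0.0147
grip_force: 15.0
```

Request:
jog_arm:
  plan:
    - [0.2,-0.95,0.9,-0.09,-1]
    - [0.2,-0.95,0.9,-0.09,-1]
    - [0.2,-0.95,0.9,-0.09,-1]

```text
time: 13.3
tool_pos: [0.3754, 0.1804, 0.1609]
tool_rot: [3.138, -0.004, 0.837]
contact_force: [0.4, -0.2, -0.0]
opening: 0.0147
grip_force: 15.0
```

Request:
jog_arm:
  plan:
    - [0.2,-0.95,0,-0.09,-1]
    - [0.2,-0.95,0,-0.09,-1]
    - [0.2,-0.95,0,-0.09,-1]

```text
time: 13.6
tool_pos: [0.3895, 0.1043, 0.1574]
tool_rot: [-3.141, 0.001, 0.695]
contact_force: [-0.1, -0.1, -0.7]
opening: 0.0151
grip_force: 15.0
```

Request:
jog_arm:
  plan:
    - [0.2,-0.95,0,-0.09,-1]
    - [0.2,-0.95,0,-0.09,-1]
    - [0.2,-0.95,0,-0.09,-1]

```text
time: 13.9
tool_pos: [0.4057, 0.0288, 0.1574]
tool_rot: [-3.141, 0.001, 0.554]
contact_force: [0.6, 0.4, -1.4]
opening: 0.015
grip_force: 15.0
```

Request:
jog_arm:
  plan:
    - [0.2,-0.95,0,-0.09,-1]
    - [0.2,-0.95,0,-0.09,-1]
    - [0.2,-0.95,0,-0.09,-1]

```text
time: 14.2
tool_pos: [0.422, -0.0469, 0.1576]
tool_rot: [-3.141, 0.0, 0.413]
contact_force: [-0.1, 1.0, -0.2]
opening: 0.0143
grip_force: 15.0
```

Request:
jog_arm:
  plan:
    - [0.1,-0.95,0,-0.09,-1]
    - [0.1,-0.95,0,-0.09,-1]
    - [0.1,-0.95,0,-0.09,-1]

```text
time: 14.5
tool_pos: [0.4298, -0.1225, 0.1576]
tool_rot: [-3.141, 0.0, 0.272]
contact_force: [-0.1, 0.5, -0.7]
opening: 0.0149
grip_force: 15.0
```

Request:
jog_arm:
  plan:
    - [0.1,-0.95,0,-0.09,-1]
    - [0.1,-0.95,0,-0.09,-1]
    - [0.1,-0.95,0,-0.09,-1]

```text
time: 14.8
tool_pos: [0.4379, -0.1983, 0.1577]
tool_rot: [-3.141, 0.0, 0.131]
contact_force: [-0.4, 1.2, -0.2]
opening: 0.015
grip_force: 15.0
```

Request:
jog_arm:
  plan:
    - [0.05,-0.95,-0.7,-0.06,-1]
    - [0.05,-0.95,-0.7,-0.06,-1]
    - [0.05,-0.95,-0.7,-0.06,-1]
    - [0.05,-0.95,-0.7,-0.06,-1]
    - [0.05,-0.95,-0.7,-0.06,-1]

```text
time: 15.3
tool_pos: [0.4418, -0.2717, 0.1028]
tool_rot: [-3.141, -0.0, 0.04]
contact_force: [-0.8, -0.2, -0.2]
opening: 0.015
grip_force: 15.0
```

Run:
```python
from m import *
o=readout.observe();print(o["tool_pos"],o["tool_rot"])
a=cams.read_camera("top");b=cams.read_camera("scene");cv2.imwrite("pics/t5.png",a);cv2.imwrite("pics/s5.png",b)
p=o["tool_pos"];u=np.array([np.cos(.03),np.sin(.03),0])
ends=[p+l*u for l in(-.0675,.0675)]
for n,im in(("top",a),("scene",b)):
  print(n,proj(n,ends).round(1).tolist())
  h=cv2.cvtColor(im,cv2.COLOR_BGR2HSV).astype(int)
  red=((h[...,0]<10)|(h[...,0]>170))&(h[...,1]>120)
  for s,c,_ in comps(red,10): print(n,s,c)
```

```text
[ 0.44177111 -0.2716737   0.10276948] [-3.14100870e+00 -5.41455552e-05  3.99658152e-02]
top [[338.5, 249.9], [335.2, 196.8]]
top [302, 122, 26, 28, 239] [313.16736402 135.19665272]
top [382, 173, 8, 16, 85] [385.38823529 181.16470588]
top [333, 196, 5, 9, 27] [334.96296296 200.2962963 ]
top [239, 266, 36, 8, 172] [254.0755814  269.29651163]
scene [[275.5, 238.0], [305.9, 215.0]]
scene [72, 0, 31, 19, 208] [86.32692308 10.92307692]
scene [71, 4, 17, 5, 29] [79.89655172  5.75862069]
scene [24, 13, 30, 17, 270] [38.94814815 22.16296296]
scene [22, 16, 4, 5, 13] [23.30769231 17.53846154]
scene [326, 201, 18, 14, 75] [333.17333333 206.96      ]
scene [204, 213, 16, 18, 91] [212.92307692 220.21978022]
scene [355, 251, 8, 9, 35] [358.14285714 254.71428571]
```

Request:
jog_arm:
  plan:
    - [0,-0.07,-0.3,-0.005,-1]
    - [0,-0.07,-0.3,-0.005,-1]
    - [0,-0.07,-0.3,-0.005,-1]

```text
time: 15.7
tool_pos: [0.4415, -0.2786, 0.0789]
tool_rot: [-3.141, 0.0, 0.031]
contact_force: [-0.4, -0.8, -0.1]
opening: 0.0149
grip_force: 15.0
```

Request:
jog_arm:
  plan:
    - [0,0,-0.5,0,-1]
    - [0,0,-0.78,0,-1]
    - [0,0,-0.78,0,-1]
    - [0,0,-0.78,0,-1]
    - [0,0,-0.78,0,-1]
    - [0,0,-0.78,0,-0.4]
    - [0,0,-0.78,0,-0.4]
    - [0,0,-0.78,0,-0.4]
    - [0,0,-0.78,0,-0.4]
    - [0,0,-0.78,0,-0.4]

```text
time: 16.7
tool_pos: [0.4414, -0.2794, 0.016]
tool_rot: [3.141, -0.0, 0.03]
contact_force: [-0.1, -0.0, -0.5]
opening: 0.0277
grip_force: 0.0
```

Request:
jog_arm:
  plan:
    - [0,0,0.5,0,-0.4]
    - [0,0,1,0,-0.4]
    - [0,0,1,0,0.3]

```text
time: 17.0
tool_pos: [0.4439, -0.2814, 0.1007]
tool_rot: [3.135, -0.007, 0.03]
contact_force: [0.3, 0.2, -0.1]
opening: 0.032
grip_force: 0.0
```

Request:
jog_arm:
  plan:
    - [0,0.94,0.75,0.13,0.2]
    - [0,0.94,0.75,0.13,0.2]
    - [0,0.94,0.75,0.13,0.2]

```text
time: 17.3
tool_pos: [0.4423, -0.2016, 0.1586]
tool_rot: [3.139, -0.003, 0.239]
contact_force: [0.3, -0.2, -0.5]
opening: 0.0534
grip_force: 0.0
```

Request:
jog_arm:
  plan:
    - [0,0.94,0,0.13,0.2]
    - [0,0.94,0,0.13,0.2]
    - [0,0.94,0,0.13,0.2]

```text
time: 17.6
tool_pos: [0.4406, -0.1266, 0.155]
tool_rot: [-3.14, 0.001, 0.442]
contact_force: [-0.5, -0.1, 0.2]
opening: 0.0548
grip_force: 0.0
```

Request:
jog_arm:
  plan:
    - [0,0.94,0,0.13,0.2]
    - [0,0.94,0,0.13,0.2]
    - [0,0.94,0,0.13,0.2]

```text
time: 17.9
tool_pos: [0.441, -0.0523, 0.1552]
tool_rot: [-3.14, 0.001, 0.645]
contact_force: [0.7, -0.3, 0.2]
opening: 0.0552
grip_force: 0.0
```

Request:
jog_arm:
  plan:
    - [0,0.94,0,0.13,0.2]
    - [0,0.94,0,0.13,0.2]
    - [0,0.94,0,0.13,0.2]

```text
time: 18.2
tool_pos: [0.4415, 0.0222, 0.1554]
tool_rot: [-3.141, 0.0, 0.849]
contact_force: [0.6, -1.0, -0.6]
opening: 0.0553
grip_force: 0.0
```

Request:
jog_arm:
  plan:
    - [0,0.94,0,0.13,0.2]
    - [0,0.94,0,0.13,0.2]
    - [0,0.94,0,0.13,0.2]

```text
time: 18.5
tool_pos: [0.442, 0.0971, 0.1555]
tool_rot: [3.141, 0.0, 1.052]
contact_force: [-0.5, 0.0, -0.6]
opening: 0.055
grip_force: 0.0
```

Request:
jog_arm:
  plan:
    - [0,0.94,0,0.13,0.2]
    - [0,0.94,0,0.13,0.2]
    - [0,0.94,0,0.13,0.2]

```text
time: 18.8
tool_pos: [0.4422, 0.1721, 0.1556]
tool_rot: [3.141, 0.0, 1.256]
contact_force: [0.3, -0.4, 0.3]
opening: 0.0549
grip_force: 0.0
```

Request:
jog_arm:
  plan:
    - [0,0.94,0,0.13,0.2]
    - [0,0.94,0,0.13,0.2]
    - [0,0.94,0,0.13,0.2]

```text
time: 19.1
tool_pos: [0.4424, 0.2472, 0.1555]
tool_rot: [3.141, 0.0, 1.46]
contact_force: [0.8, -1.0, 0.8]
opening: 0.0553
grip_force: 0.0
```

Request:
jog_arm:
  plan:
    - [0.03,0.9,-0.8,0.12,0.2]
    - [0.03,0.9,-0.8,0.12,0.2]
    - [0.03,0.9,-0.8,0.12,0.2]
    - [0.03,0.9,-0.8,0.12,0.2]
    - [0.03,0.9,-0.8,0.12,0.2]

```text
time: 19.6
tool_pos: [0.445, 0.3172, 0.0928]
tool_rot: [3.14, 0.0, 1.645]
contact_force: [-0.3, 0.6, 0.1]
opening: 0.0554
grip_force: 0.0
```

Run:
```python
from m import *
o=readout.observe();print(o["tool_pos"],o["tool_rot"])
a=cams.read_camera("top");b=cams.read_camera("scene");cv2.imwrite("pics/t6.png",a);cv2.imwrite("pics/s6.png",b)
x=cv2.resize(a[195:255,90:150],(400,400),interpolation=2);y=cv2.resize(b[130:200,150:220],(400,400),interpolation=2)
z=cv2.resize(a[165:285,250:410],(266,200),interpolation=2)
w=np.zeros((600,800,3),np.uint8);w[:400]=np.hstack([x,y]);w[400:,:266]=z;w[400:,266:532]=cv2.resize(a[215:245,240:280],(266,200),interpolation=2)
cv2.imwrite("pics/g6.png",w)
```

```text
[0.44497608 0.31721888 0.09276091] [3.14031819e+00 2.34685226e-04 1.64500225e+00]
```

View pics/g6.png

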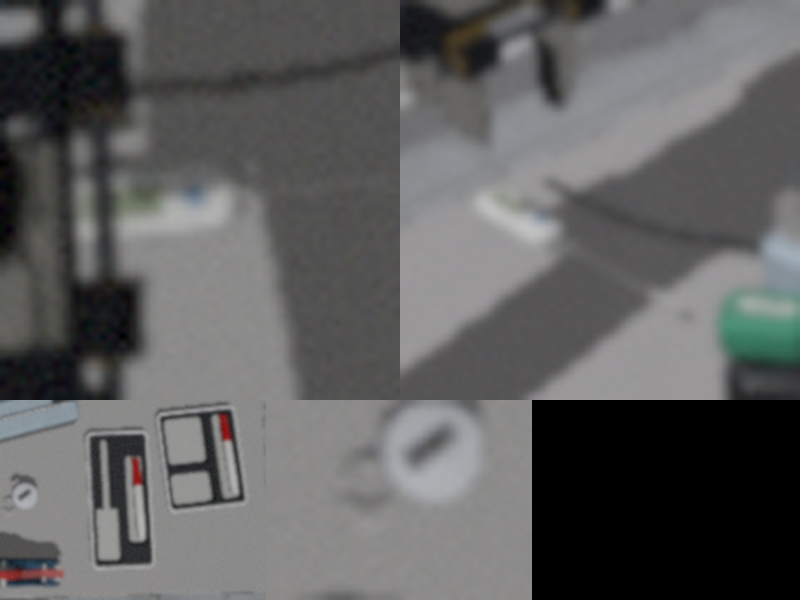

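Request:
jog_arm:
  plan:
    - [-0.01,0.02,-0.4,0,0.2]
    - [-0.01,0.02,-0.4,0,0.2]
    - [-0.01,0.02,-0.4,0,0.2]

```text
time: 20.0
tool_pos: [0.4432, 0.32, 0.0607]
tool_rot: [-3.141, 0.0, 1.647]
contact_force: [-0.8, 0.6, 0.3]
opening: 0.0552
grip_force: 0.0
```

Request:
jog_arm:
  plan:
    - [0,0,-0.4,0,0.2]
    - [0,0,-0.68,0,0.2]
    - [0,0,-0.68,0,0.2]
    - [0,0,-0.68,0,0.2]
    - [0,0,-0.68,0,-1]
    - [0,0,-0.68,0,-1]
    - [0,0,-0.68,0,-1]
    - [0,0,-0.68,0,-1]
    - [0,0,-0.68,0,-1]
    - [0,0,-0.68,0,-1]

```text
time: 21.0
tool_pos: [0.4435, 0.3208, 0.0061]
tool_rot: [3.14, -0.0, 1.648]
contact_force: [0.5, 0.1, 5.4]
opening: 0.0252
grip_force: 14.8
```

Request:
jog_arm:
  plan:
    - [0,0,0.5,0,-1]
    - [0,0,1,0,-1]
    - [0,0,1,0,-1]

```text
time: 21.3
tool_pos: [0.4455, 0.3221, 0.0902]
tool_rot: [3.134, -0.004, 1.648]
contact_force: [0.4, 0.5, -0.8]
opening: 0.0258
grip_force: 14.8
```

Request:
jog_arm:
  plan:
    - [0,-0.5,0.9,0,-1]
    - [0,-0.5,0.9,0,-1]
    - [0,-0.5,0.9,0,-1]

```text
time: 21.6
tool_pos: [0.4445, 0.28, 0.1604]
tool_rot: [3.136, -0.001, 1.647]
contact_force: [-0.2, 0.5, -0.8]
opening: 0.0254
grip_force: 14.8
```

Request:
jog_arm:
  plan:
    - [-0.1,-0.95,0,0.14,-1]
    - [-0.1,-0.95,0,0.14,-1]
    - [-0.1,-0.95,0,0.14,-1]

```text
time: 21.9
tool_pos: [0.4334, 0.2021, 0.1559]
tool_rot: [-3.138, 0.001, 1.868]
contact_force: [-0.4, 0.9, -0.7]
opening: 0.0255
grip_force: 14.7
```

Request:
jog_arm:
  plan:
    - [-0.1,-0.95,0,0.14,-1]
    - [-0.1,-0.95,0,0.14,-1]
    - [-0.1,-0.95,0,0.14,-1]

```text
time: 22.2
tool_pos: [0.426, 0.1266, 0.1563]
tool_rot: [-3.139, -0.001, 2.087]
contact_force: [-0.3, 0.6, 0.2]
opening: 0.0251
grip_force: 14.7
```

Request:
jog_arm:
  plan:
    - [-0.1,-0.95,0,0.14,-1]
    - [-0.1,-0.95,0,0.14,-1]
    - [-0.1,-0.95,0,0.14,-1]

```text
time: 22.5
tool_pos: [0.4187, 0.051, 0.1566]
tool_rot: [-3.14, -0.001, 2.306]
contact_force: [0.0, 0.7, -0.7]
opening: 0.0249
grip_force: 14.7
```

Request:
jog_arm:
  plan:
    - [-0.1,-0.95,0,0.14,-1]
    - [-0.1,-0.95,0,0.14,-1]
    - [-0.1,-0.95,0,0.14,-1]

```text
time: 22.8
tool_pos: [0.4113, -0.025, 0.1569]
tool_rot: [-3.141, -0.0, 2.526]
contact_force: [0.5, 0.4, -0.7]
opening: 0.026
grip_force: 14.7
```

Request:
jog_arm:
  plan:
    - [-0.1,-0.95,0,0.14,-1]
    - [-0.1,-0.95,0,0.14,-1]
    - [-0.1,-0.95,0,0.14,-1]

```text
time: 23.1
tool_pos: [0.4037, -0.101, 0.1571]
tool_rot: [-3.141, 0.0, 2.745]
contact_force: [0.3, 0.6, -0.8]
opening: 0.0253
grip_force: 14.7
```

Request:
jog_arm:
  plan:
    - [-0.1,-0.95,0,0.14,-1]
    - [-0.1,-0.95,0,0.14,-1]
    - [-0.1,-0.95,0,0.14,-1]

```text
time: 23.4
tool_pos: [0.396, -0.1769, 0.1571]
tool_rot: [-3.141, 0.001, 2.965]
contact_force: [0.1, 0.1, -0.8]
opening: 0.0251
grip_force: 14.7
```

Request:
jog_arm:
  plan:
    - [-0.06,-0.7,-0.7,0.13,-1]
    - [-0.06,-0.7,-0.7,0.13,-1]
    - [-0.06,-0.7,-0.7,0.13,-1]
    - [-0.06,-0.7,-0.7,0.13,-1]
    - [-0.06,-0.7,-0.7,0.13,-1]

```text
time: 23.9
tool_pos: [0.391, -0.2299, 0.1021]
tool_rot: [3.141, 0.001, -3.112]
contact_force: [0.8, 0.6, -0.7]
opening: 0.0253
grip_force: 14.8
```

Run:
```python
from m import *
o=readout.observe();print(o["tool_pos"],o["tool_rot"])
a=cams.read_camera("top");b=cams.read_camera("scene");cv2.imwrite("pics/t7.png",a);cv2.imwrite("pics/s7.png",b)
cv2.imwrite("pics/g7.png",np.hstack([cv2.resize(a[165:285,270:390],(400,400),interpolation=2),cv2.resize(b[180:290,230:340],(400,400),interpolation=2)]))
p=o["tool_pos"];u=np.array([1,.03,0]);
print(((proj("top",[p+l*u for l in(-.047,.025,.147)])-[270,165])/.3).round(0).tolist(),((proj("scene",[p+l*u for l in(-.047,.025,.147)])-[230,180])/.275+[400,0]).round(0).tolist())
```

```text
[ 0.39099218 -0.22993078  0.10210094] [ 3.14139585e+00  6.48085633e-04 -3.11214737e+00]
[[174.0, 324.0], [168.0, 229.0], [159.0, 70.0]] [[498.0, 204.0], [561.0, 158.0], [658.0, 88.0]]
```

View pics/g7.png

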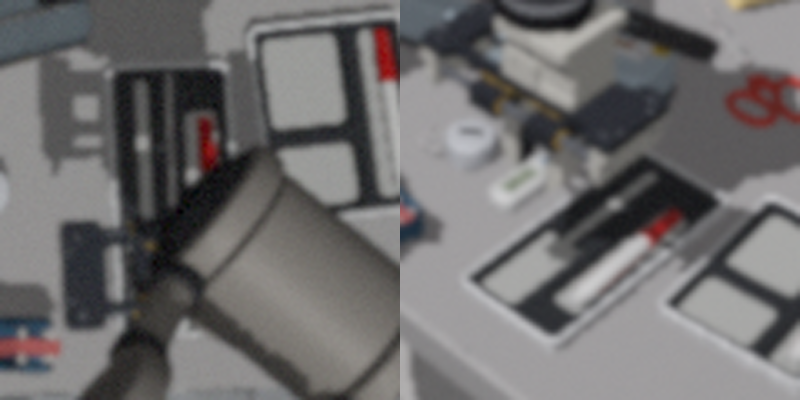

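Run:
```python
from m import *
a=cv2.cvtColor(cv2.imread("pics/t7.png"),cv2.COLOR_BGR2GRAY)
for r in range(184,230,4): print(r,a[r:r+2,306:332].mean(0).astype(int).tolist())
p=np.array([.391,-.2299,.1021])
for yw in(.03,-.01,-.05):
  u=np.array([np.cos(yw),np.sin(yw),0]);print(yw,proj("top",[p+l*u for l in(.03,.09,.147)]).round(1).tolist())
```

```text
184 [95, 92, 93, 90, 88, 87, 89, 87, 88, 87, 84, 85, 83, 84, 86, 85, 84, 84, 82, 83, 85, 85, 82, 81, 79, 81]
188 [29, 28, 28, 35, 44, 52, 57, 47, 28, 32, 24, 25, 34, 50, 64, 59, 40, 33, 26, 26, 24, 24, 28, 25, 25, 24]
192 [24, 27, 31, 41, 64, 85, 87, 79, 58, 35, 26, 29, 37, 55, 68, 64, 44, 34, 28, 33, 29, 28, 29, 28, 25, 25]
196 [29, 30, 28, 37, 59, 81, 90, 82, 65, 36, 30, 25, 32, 56, 71, 63, 44, 29, 30, 26, 27, 31, 33, 32, 38, 31]
200 [31, 28, 28, 34, 56, 77, 92, 85, 68, 43, 28, 29, 32, 53, 76, 71, 50, 35, 39, 65, 83, 89, 81, 67, 56, 55]
204 [30, 28, 30, 32, 57, 91, 104, 102, 82, 57, 30, 32, 32, 54, 72, 65, 50, 32, 40, 63, 82, 92, 85, 66, 45, 37]
208 [36, 30, 29, 40, 80, 123, 141, 137, 111, 69, 42, 42, 46, 53, 65, 65, 52, 41, 34, 57, 81, 90, 86, 66, 46, 38]
212 [38, 27, 32, 33, 41, 68, 84, 89, 81, 57, 34, 32, 32, 43, 60, 67, 57, 39, 36, 53, 79, 89, 88, 70, 52, 38]
216 [41, 31, 28, 29, 42, 60, 83, 93, 88, 65, 42, 27, 28, 36, 66, 79, 71, 47, 43, 81, 125, 141, 133, 106, 69, 39]
220 [60, 34, 28, 33, 35, 58, 78, 90, 88, 69, 44, 29, 30, 37, 62, 75, 66, 46, 29, 42, 53, 53, 43, 27, 19, 23]
224 [78, 51, 39, 35, 34, 53, 77, 90, 88, 73, 50, 32, 29, 36, 62, 73, 65, 43, 18, 18, 17, 19, 20, 20, 22, 23]
228 [90, 58, 49, 45, 46, 51, 68, 82, 83, 73, 52, 32, 26, 22, 27, 25, 23, 11, 8, 25, 26, 28, 25, 28, 25, 27]
0.03 [[320.4, 231.6], [319.0, 208.0], [317.7, 185.9]]
-0.01 [[320.8, 231.6], [320.4, 208.0], [319.9, 185.8]]
-0.05 [[321.3, 231.6], [321.8, 208.0], [322.2, 185.9]]
```

Run:
```python
from m import *
print(plane("top",[(312.2,192.5),(313.0,212.5),(313.6,224.5)],.004), plane("top",[(320.15,189),(320.5,208.5),(321,224.5)],.105))
```

```text
[[ 0.53094427 -0.2273151   0.004     ]
 [ 0.47425057 -0.22799225  0.004     ]
 [ 0.44050437 -0.22875581  0.004     ]] [[ 0.52948267 -0.23111855  0.105     ]
 [ 0.47954054 -0.23049844  0.105     ]
 [ 0.43892883 -0.23057019  0.105     ]]
```

Request:
jog_arm:
  plan:
    - [0,0.01,-0.4,0.015,-1]
    - [0,0.01,-0.4,0.015,-1]
    - [0,0.01,-0.4,0.015,-1]

```text
time: 24.3
tool_pos: [0.3902, -0.23, 0.0701]
tool_rot: [3.141, -0.0, -3.088]
contact_force: [-0.3, 0.1, -0.3]
opening: 0.0253
grip_force: 14.8
```

Request:
jog_arm:
  plan:
    - [0,0,-0.4,0,-1]
    - [0,0,-0.68,0,-1]
    - [0,0,-0.68,0,-1]
    - [0,0,-0.68,0,-1]
    - [0,0,-0.68,0,-1]
    - [0,0,-0.68,0,-0.2]
    - [0,0,-0.68,0,-0.2]
    - [0,0,-0.68,0,-0.2]
    - [0,0,-0.68,0,-0.2]
    - [0,0,-0.68,0,-0.2]

```text
time: 25.3
tool_pos: [0.3902, -0.2306, 0.0152]
tool_rot: [3.142, 0.0, -3.088]
contact_force: [0.2, 0.5, -0.4]
opening: 0.0366
grip_force: 0.0
```

Request:
jog_arm:
  plan:
    - [0,0,0.5,0,-0.2]
    - [0,0,1,0,-0.2]
    - [0,0,1,0,0.6]

```text
time: 25.6
tool_pos: [0.3925, -0.2325, 0.0993]
tool_rot: [-3.136, 0.006, -3.088]
contact_force: [-0.3, 0.3, 0.1]
opening: 0.0412
grip_force: 0.0
```

Run:
```python
from m import *
a=cv2.imread("pics/top0.png");h=cv2.cvtColor(a,cv2.COLOR_BGR2HSV).astype(int)
m=(h[...,0]>90)&(h[...,0]<115)&(h[...,1]>35)&(h[...,2]>90)
for c in(240,250,260,270,280,290):
  r=np.where(m[170:230,c])[0]; r=r.max()+170 if len(r) else 0
  print(c,r,plane("top",(c,r),.06)[0][:2].round(3),plane("top",(c,r),.1)[0][:2].round(3))
```

```text
240 189 [ 0.537 -0.025] [ 0.532 -0.026]
250 188 [ 0.539 -0.052] [ 0.535 -0.052]
260 0 [ 1.081 -0.086] [ 1.054 -0.085]
270 182 [ 0.555 -0.105] [ 0.55  -0.103]
280 0 [ 1.081 -0.143] [ 1.054 -0.14 ]
290 177 [ 0.568 -0.159] [ 0.562 -0.155]
```

Request:
jog_arm:
  plan:
    - [0.33,0.86,0.5,-0.2,1]
    - [0.33,0.86,0.5,-0.35,1]
    - [0.33,0.86,0.5,-0.38,1]
    - [0.33,0.86,0.5,-0.38,1]
    - [0.33,0.86,0.5,-0.38,1]

```text
time: 26.1
tool_pos: [0.4164, -0.1613, 0.1347]
tool_rot: [3.142, -0.001, 2.597]
contact_force: [-0.5, 0.1, -1.2]
opening: 0.08
grip_force: 0.0
```

Request:
jog_arm:
  plan:
    - [0.33,0.86,0,-0.2,1]
    - [0.33,0.86,0,-0.35,1]
    - [0.33,0.86,-0.4,-0.38,1]
    - [0.33,0.86,-0.4,-0.38,1]
    - [0.33,0.86,-0.4,-0.38,1]
    - [0.33,0.86,-0.4,-0.38,1]

```text
time: 26.7
tool_pos: [0.443, -0.0932, 0.103]
tool_rot: [-3.142, 0.0, 2.006]
contact_force: [1.0, 0.6, -0.9]
opening: 0.0917
grip_force: 0.0
```

Run:
```python
from m import *
o=readout.observe();print(o["tool_pos"],o["tool_rot"],o["opening"])
a=cams.read_camera("top");b=cams.read_camera("scene");cv2.imwrite("pics/t8.png",a);cv2.imwrite("pics/s8.png",b)
cv2.imwrite("pics/g8.png",np.hstack([cv2.resize(a[160:280,220:340],(400,400),interpolation=2),cv2.resize(b[170:270,210:310],(400,400),interpolation=2)]))
```

```text
[ 0.44304465 -0.09324994  0.10303187] [-3.14158989e+00  6.64504928e-06  2.00606076e+00] 0.09172396286430647
```

View pics/g8.png

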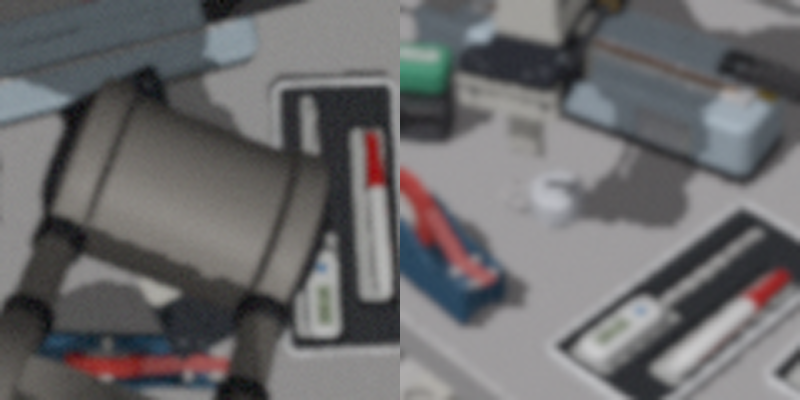

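Request:
jog_arm:
  plan:
    - [0,0,-0.2,0,1]
    - [0,0,-0.4,0,1]
    - [0,0,-0.6,0,1]
    - [0,0,-0.7,0,1]
    - [0,0,-0.7,0,1]

```text
time: 27.3
tool_pos: [0.4426, -0.093, 0.0466]
tool_rot: [-3.141, -0.001, 2.003]
contact_force: [-0.4, -0.4, -0.1]
opening: 0.0919
grip_force: 0.0
```

Request:
jog_arm:
  plan:
    - [0,0,-0.15,0,1]
    - [0,0,-0.3,0,1]
    - [0,0,-0.45,0,1]
    - [0,0,-0.45,0,1]

```text
time: 27.7
tool_pos: [0.4427, -0.0929, 0.0109]
tool_rot: [-3.141, -0.001, 2.002]
contact_force: [-0.4, 0.8, 0.5]
opening: 0.0915
grip_force: 0.0
```

No contact. Close.

Request:
jog_arm:
  plan:
    - [0,0,-0.02,0,-1]
    - [0,0,-0.02,0,-1]
    - [0,0,-0.02,0,-1]
    - [0,0,-0.02,0,-1]
    - [0,0,-0.02,0,-1]
    - [0,0,-0.02,0,-1]
    - [0,0,-0.02,0,-1]
    - [0,0,-0.02,0,-1]

```text
time: 28.5
tool_pos: [0.4433, -0.0931, 0.0099]
tool_rot: [3.141, 0.001, 2.002]
contact_force: [-0.2, -0.5, 5.0]
opening: 0.0533
grip_force: 15.0
```

Request:
jog_arm:
  plan:
    - [0,0,0.3,0,-1]
    - [0,0,0.6,0,-1]
    - [0,0,1,0,-1]
    - [0,0,1,0,-1]

```text
time: 28.9
tool_pos: [0.4448, -0.0936, 0.0924]
tool_rot: [3.137, 0.004, 2.002]
contact_force: [-0.3, -0.5, -0.5]
opening: 0.0532
grip_force: 15.0
```

Request:
jog_arm:
  plan:
    - [0,-0.3,0.9,0,-1]
    - [0,-0.3,0.9,0,-1]
    - [0,-0.3,0.9,0,-1]

```text
time: 29.2
tool_pos: [0.4445, -0.1184, 0.1637]
tool_rot: [3.138, 0.004, 2.001]
contact_force: [0.2, 0.7, -0.8]
opening: 0.0532
grip_force: 15.0
```

Request:
jog_arm:
  plan:
    - [0.34,-0.8,0,0.2,-1]
    - [0.34,-0.8,0,0.2,-1]
    - [0.34,-0.8,0,0.2,-1]

```text
time: 29.5
tool_pos: [0.4701, -0.1825, 0.1594]
tool_rot: [-3.141, -0.002, 2.317]
contact_force: [0.4, -0.2, -0.4]
opening: 0.0533
grip_force: 15.0
```

Request:
jog_arm:
  plan:
    - [0.34,-0.8,0,0.2,-1]
    - [0.34,-0.8,0,0.2,-1]
    - [0.34,-0.8,0,0.2,-1]

```text
time: 29.8
tool_pos: [0.4972, -0.2458, 0.1595]
tool_rot: [3.141, -0.002, 2.629]
contact_force: [-0.1, 0.2, -0.6]
opening: 0.0527
grip_force: 15.0
```

Request:
jog_arm:
  plan:
    - [0.34,-0.8,0,0.2,-1]
    - [0.34,-0.8,0,0.2,-1]
    - [0.34,-0.8,0,0.2,-1]

```text
time: 30.1
tool_pos: [0.5243, -0.3092, 0.1597]
tool_rot: [3.14, -0.002, 2.943]
contact_force: [-0.6, -1.3, -1.0]
opening: 0.0533
grip_force: 15.0
```

Request:
jog_arm:
  plan:
    - [0.34,-0.7,-0.8,0.19,-1]
    - [0.34,-0.7,-0.8,0.19,-1]
    - [0.34,-0.7,-0.8,0.19,-1]
    - [0.34,-0.7,-0.8,0.19,-1]
    - [0.34,-0.7,-0.8,0.19,-1]

```text
time: 30.6
tool_pos: [0.5519, -0.3633, 0.0985]
tool_rot: [3.141, 0.0, -3.043]
contact_force: [1.3, 0.7, -0.1]
opening: 0.0535
grip_force: 15.0
```

Run:
```python
from m import *
o=readout.observe();print(o["tool_pos"],o["tool_rot"],o["opening"])
a=cams.read_camera("top");b=cams.read_camera("scene");cv2.imwrite("pics/t9.png",a);cv2.imwrite("pics/s9.png",b)
cv2.imwrite("pics/g9.png",np.hstack([cv2.resize(a[150:250,310:410],(400,400),interpolation=2),cv2.resize(b[190:290,280:380],(400,400),interpolation=2)]))
```

```text
[ 0.5518602  -0.36332146  0.09854369] [ 3.14137576e+00  4.05444345e-04 -3.04303089e+00] 0.05349885149267734
```

View pics/g9.png

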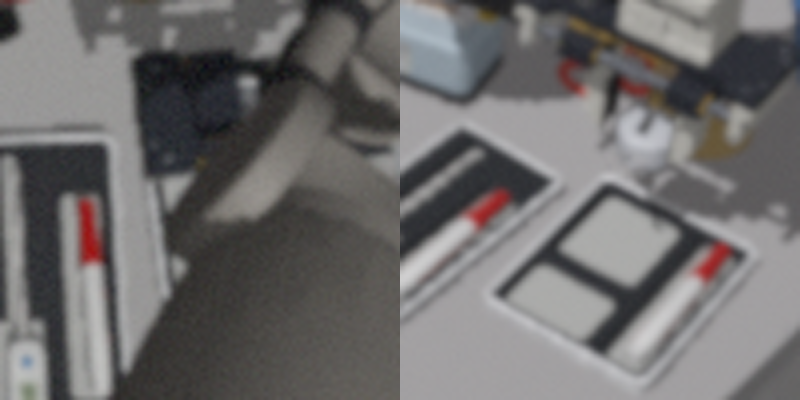

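Run:
```python
from m import *
print(plane("scene",(340.75,222.5),.114),plane("scene",(340.75,224.5),.105))
```

```text
[[ 0.54358406 -0.37006196  0.114     ]] [[ 0.54557001 -0.36985614  0.105     ]]
```

Request:
jog_arm:
  plan:
    - [0,-0.03,-0.35,0,-1]
    - [0,-0.03,-0.35,0,-1]
    - [0,-0.03,-0.35,0,-1]
    - [0,-0.03,-0.35,0,-1]

```text
time: 31.1
tool_pos: [0.5524, -0.3675, 0.0712]
tool_rot: [-3.14, 0.002, -3.041]
contact_force: [-0.5, -0.2, -0.2]
opening: 0.0533
grip_force: 15.0
```

Request:
jog_arm:
  plan:
    - [0.03,0.01,-0.4,0,-1]
    - [0.03,0.01,-0.69,0,-1]
    - [0.03,0.01,-0.69,0,-1]
    - [0.03,0.01,-0.69,0,-1]
    - [0.03,0.01,-0.69,0,-1]

```text
time: 31.6
tool_pos: [0.5549, -0.3671, 0.0162]
tool_rot: [-3.14, 0.002, -3.041]
contact_force: [0.3, -1.0, -0.6]
opening: 0.0532
grip_force: 15.0
```

Request:
jog_arm:
  plan:
    - [0,0,0,0,0.4]
    - [0,0,0,0,0.4]
    - [0,0,0,0,0.4]
    - [0,0,0,0,0.4]
    - [0,0,0,0,0.4]

```text
time: 32.1
tool_pos: [0.5542, -0.3666, 0.0144]
tool_rot: [3.142, 0.0, -3.041]
contact_force: [-1.1, -0.1, -0.1]
opening: 0.0644
grip_force: 0.0
```

Request:
jog_arm:
  plan:
    - [0,0,0.5,0,0.4]
    - [0,0,1,0,0.4]
    - [0,0,1,0,0.4]

```text
time: 32.4
tool_pos: [0.5569, -0.3688, 0.1008]
tool_rot: [-3.134, 0.008, -3.04]
contact_force: [1.1, -1.1, -0.2]
opening: 0.0644
grip_force: 0.0
```

Request:
jog_arm:
  plan:
    - [-0.24,0.9,0.9,-0.1,0.5]
    - [-0.24,0.9,0.9,-0.1,0.5]
    - [-0.24,0.9,0.9,-0.1,0.5]

```text
time: 32.7
tool_pos: [0.536, -0.2922, 0.1707]
tool_rot: [-3.14, 0.005, 3.088]
contact_force: [-0.3, 0.4, 0.1]
opening: 0.0688
grip_force: 0.0
```

Request:
jog_arm:
  plan:
    - [-0.24,0.9,0,-0.11,0.5]
    - [-0.24,0.9,0,-0.11,0.5]
    - [-0.24,0.9,0,-0.11,0.5]

```text
time: 33.0
tool_pos: [0.5148, -0.2197, 0.1659]
tool_rot: [3.14, -0.002, 2.915]
contact_force: [0.7, 0.1, 0.8]
opening: 0.0688
grip_force: 0.0
```

Request:
jog_arm:
  plan:
    - [-0.24,0.9,0,-0.11,0.5]
    - [-0.24,0.9,0,-0.11,0.5]
    - [-0.24,0.9,0,-0.11,0.5]

```text
time: 33.3
tool_pos: [0.4959, -0.1486, 0.1659]
tool_rot: [3.141, -0.002, 2.742]
contact_force: [0.1, -0.6, -0.3]
opening: 0.0689
grip_force: 0.0
```

Request:
jog_arm:
  plan:
    - [-0.24,0.9,0,-0.11,0.5]
    - [-0.24,0.9,0,-0.11,0.5]
    - [-0.24,0.9,0,-0.11,0.5]

```text
time: 33.6
tool_pos: [0.477, -0.0772, 0.166]
tool_rot: [3.142, -0.001, 2.57]
contact_force: [0.7, -0.5, 0.2]
opening: 0.0688
grip_force: 0.0
```

Request:
jog_arm:
  plan:
    - [-0.24,0.9,0,-0.11,0.5]
    - [-0.24,0.9,0,-0.11,0.5]
    - [-0.24,0.9,0,-0.11,0.5]

```text
time: 33.9
tool_pos: [0.4582, -0.0056, 0.1662]
tool_rot: [-3.142, -0.0, 2.397]
contact_force: [-0.0, -1.5, -0.3]
opening: 0.0686
grip_force: 0.0
```

Request:
jog_arm:
  plan:
    - [-0.24,0.9,-0.4,-0.1,0.5]
    - [-0.24,0.9,-0.4,-0.1,0.5]
    - [-0.24,0.9,-0.4,-0.1,0.5]
    - [-0.24,0.9,-0.4,-0.1,0.5]
    - [-0.24,0.9,-0.4,-0.1,0.5]

```text
time: 34.4
tool_pos: [0.4405, 0.064, 0.1346]
tool_rot: [3.141, 0.001, 2.237]
contact_force: [-0.9, 0.2, 0.4]
opening: 0.0687
grip_force: 0.0
```

Run:
```python
from m import *
o=readout.observe();print(o["tool_pos"],o["tool_rot"],o["opening"])
a=cams.read_camera("top");b=cams.read_camera("scene");cv2.imwrite("pics/t10.png",a);cv2.imwrite("pics/s10.png",b)
w=np.zeros((600,800,3),np.uint8);w[:400]=np.hstack([cv2.resize(a[160:260,310:410],(400,400),interpolation=2),cv2.resize(b[210:290,290:370],(400,400),interpolation=2)])
w[400:,:400]=cv2.resize(a[190:260,160:300],(400,200),interpolation=2);w[400:,400:]=cv2.resize(b[155:225,170:310],(400,200),interpolation=2)
cv2.imwrite("pics/g10.png",w)
```

```text
[0.44047677 0.06399476 0.13464526] [3.14066376e+00 1.41393296e-03 2.23712476e+00] 0.06873288848531788
```

View pics/g10.png

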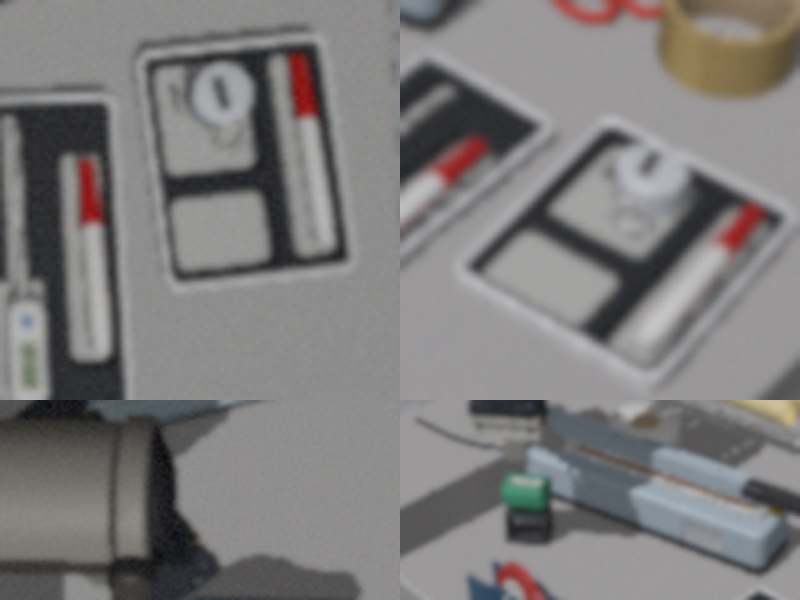

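Run:
```python
from m import *
np.set_printoptions(precision=4,suppress=True)
a=cv2.imread("pics/t10.png");b=cv2.imread("pics/s10.png")
k=lambda p:np.array([310+p[0]/4-.4,160+p[1]/4-.4]);s=lambda p:np.array([290+(p[0]-400)/5-.4,210+p[1]/5-.4])
# drum-top ellipse via triangulation of hand centre + slot mark
print("slot",tri(k((221,92)),s((650,163))), "drum z.029",plane("top",k((222,93)),.029))
th=.098;R=np.array([[np.cos(th),np.sin(th)],[-np.sin(th),np.cos(th)]]);C=np.array([.508,-.3932])
print("drum in tray",R@(plane("top",k((222,93)),.029)[0,:2]-C)," want ~",(.046,.0185))
print("ring",R@(plane("top",k((232,145)),.006)[0,:2]-C))
for t,e in(("pen ends coding",[(296,54),(318,250)]),):
  P=plane("top",[k(x) for x in e],.014);print(t,[R@(q[:2]-C) for q in P],np.mean([R@(q[:2]-C) for q in P],0))
P=plane("top",[k((86,157)),k((95,358))],.014)[:,:2];print("chk pen",(P.mean(0)-[.441,-.2511]),"want (0.001,-.027)",np.linalg.norm(P[0]-P[1]))
```

```text
slot (array([ 0.5538, -0.3708,  0.0301]), np.float64(0.001231816778671345)) drum z.029 [[ 0.5537 -0.3723  0.029 ]]
drum in tray [0.0475 0.0163]  want ~ (0.046, 0.0185)
ring [0.012  0.0069]
pen ends coding [array([ 0.0709, -0.0457]), array([-0.0686, -0.0411])] [ 0.0012 -0.0434]
chk pen [ 0.0005 -0.0283] want (0.001,-.027) 0.13985097531029245
```

Request:
jog_arm:
  plan:
    - [-0.01,0.01,-0.5,0,0.5]
    - [-0.01,0.01,-0.9,0,0.5]
    - [-0.01,0.01,-0.9,0,0.5]
    - [-0.01,0.01,-0.9,0,0.5]
    - [-0.01,0.01,-0.9,0,-1]
    - [-0.01,0.01,-0.9,0,-1]
    - [-0.01,0.01,-0.9,0,-1]
    - [-0.01,0.01,-0.9,0,-1]
    - [-0.01,0.01,-0.9,0,-1]
    - [-0.01,0.01,-0.9,0,-1]
  squeeze: 20

```text
time: 35.5
tool_pos: [0.4387, 0.0663, 0.0629]
tool_rot: [3.14, 0.001, 2.237]
contact_force: [0.6, 0.9, 6.6]
opening: 0.0387
grip_force: 20.0
```

Request:
jog_arm:
  plan:
    - [0,0,0.3,0,-1]
    - [0,0,0.7,0,-1]
    - [0,0,1,0,-1]
    - [0,0,1,0,-1]

```text
time: 35.9
tool_pos: [0.4398, 0.0663, 0.1449]
tool_rot: [3.137, 0.004, 2.237]
contact_force: [0.5, 0.3, -1.7]
opening: 0.039
grip_force: 20.0
```

Request:
jog_arm:
  plan:
    - [0.04,-0.5,0.3,-0.06,-1]
    - [0.04,-0.92,0.3,-0.06,-1]
    - [0.04,-0.92,0.3,-0.06,-1]
    - [0.04,-0.92,0.3,-0.06,-1]

```text
time: 36.3
tool_pos: [0.4406, -0.0077, 0.1652]
tool_rot: [-3.14, -0.002, 2.141]
contact_force: [-0.1, 0.4, -1.3]
opening: 0.039
grip_force: 20.0
```

Request:
jog_arm:
  plan:
    - [0.04,-0.5,0,-0.06,-1]
    - [0.04,-0.92,0,-0.06,-1]
    - [0.04,-0.92,0,-0.06,-1]

```text
time: 36.6
tool_pos: [0.4446, -0.0828, 0.1654]
tool_rot: [-3.141, -0.0, 2.047]
contact_force: [0.6, 1.6, -0.4]
opening: 0.0386
grip_force: 20.0
```

Request:
jog_arm:
  plan:
    - [0.04,-0.5,0,-0.06,-1]
    - [0.04,-0.92,0,-0.06,-1]
    - [0.04,-0.92,0,-0.06,-1]

```text
time: 36.9
tool_pos: [0.448, -0.1562, 0.1655]
tool_rot: [-3.141, -0.0, 1.953]
contact_force: [1.1, 0.8, -1.3]
opening: 0.0389
grip_force: 20.0
```

Request:
jog_arm:
  plan:
    - [0.04,-0.5,0,-0.06,-1]
    - [0.04,-0.92,0,-0.06,-1]
    - [0.04,-0.92,0,-0.06,-1]

```text
time: 37.2
tool_pos: [0.4513, -0.2295, 0.1655]
tool_rot: [-3.141, 0.0, 1.859]
contact_force: [0.4, 0.8, -0.9]
opening: 0.0392
grip_force: 20.0
```

Request:
jog_arm:
  plan:
    - [0.04,-0.5,0,-0.06,-1]
    - [0.04,-0.92,0,-0.06,-1]
    - [0.04,-0.92,0,-0.06,-1]

```text
time: 37.5
tool_pos: [0.4546, -0.3029, 0.1655]
tool_rot: [-3.141, 0.0, 1.765]
contact_force: [-0.3, 0.6, -1.3]
opening: 0.0387
grip_force: 20.0
```

Request:
jog_arm:
  plan:
    - [0.04,-0.5,0,-0.06,-1]
    - [0.04,-0.9,0,-0.06,-1]
    - [0.04,-0.9,0,-0.06,-1]
    - [0.04,-0.9,0,-0.06,-1]
    - [0.04,-0.9,0,-0.06,-1]

```text
time: 38.0
tool_pos: [0.4577, -0.3712, 0.1659]
tool_rot: [-3.141, -0.002, 1.674]
contact_force: [-1.1, -0.3, -1.3]
opening: 0.0387
grip_force: 20.0
```

Run:
```python
from m import *
a=cams.read_camera("top");b=cams.read_camera("scene");cv2.imwrite("pics/t11.png",a);cv2.imwrite("pics/s11.png",b)
o=readout.observe();p=o["tool_pos"];print(p,o["tool_rot"])
h=cv2.cvtColor(b,cv2.COLOR_BGR2HSV).astype(int);g=(h[...,0]>60)&(h[...,0]<95)&(h[...,1]>90)
for s,c,_ in comps(g,40):print(s,c)
# project cap box corners
y=o["tool_rot"][2];u=np.array([np.cos(y),np.sin(y),0]);v=np.array([-u[1],u[0],0])
P=[p+i*.028*u+j*.02*v+[0,0,k] for i in(-1,1) for j in(-1,1) for k in(-.008,.018)]
q=proj("scene",P);print(q.min(0),q.max(0))
```

```text
[ 0.45773774 -0.37190026  0.16634464] [-3.14144732e+00 -8.68183885e-04  1.67354239e+00]
[324, 219, 11, 14, 86] [329.05813953 226.12790698]
[311.18310239 210.03534735] [337.90470654 233.80300279]
```

Request:
jog_arm:
  plan:
    - [0.01,-0.03,-0.4,0,-1]
    - [0.01,-0.03,-0.75,0,-1]
    - [0.01,-0.03,-0.75,0,-1]
    - [0.01,-0.03,-0.75,0,-1]

```text
time: 38.5
tool_pos: [0.4584, -0.3756, 0.1068]
tool_rot: [-3.141, -0.0, 1.672]
contact_force: [0.1, -0.4, -0.7]
opening: 0.0392
grip_force: 20.0
```

Request:
jog_arm:
  plan:
    - [0,0,-0.2,0,-1]
    - [0,0,-0.35,0,-1]
    - [0,0,-0.45,0,-1]
    - [0,0,-0.45,0,-1]
    - [0,0,-0.45,0,-1]

```text
time: 39.0
tool_pos: [0.4584, -0.3763, 0.0708]
tool_rot: [3.141, 0.0, 1.672]
contact_force: [-0.2, 1.1, -1.6]
opening: 0.039
grip_force: 20.0
```

Request:
jog_arm:
  plan:
    - [0,0.01,-0.03,0,-1]
    - [0,0.01,-0.03,0,-1]
    - [0,0.01,-0.03,0,-1]
    - [0,0.01,-0.03,0,0.3]
    - [0,0.01,-0.03,0,0.3]
    - [0,0.01,-0.03,0,0.3]
    - [0,0.01,-0.03,0,0.3]
    - [0,0.01,-0.03,0,0.3]

```text
time: 39.8
tool_pos: [0.4582, -0.3754, 0.068]
tool_rot: [3.141, 0.0, 1.672]
contact_force: [0.4, -0.3, -0.1]
opening: 0.0596
grip_force: 0.0
```

Request:
jog_arm:
  plan:
    - [0,0,0.3,0,0.3]
    - [0,0,0.7,0,0.3]
    - [0,0,1,0,0.3]

```text
time: 40.1
tool_pos: [0.4584, -0.3756, 0.1495]
tool_rot: [3.141, 0.001, 1.672]
contact_force: [0.8, -0.5, -0.2]
opening: 0.0597
grip_force: 0.0
```

Request:
jog_arm:
  plan:
    - [-0.2,1,0.3,0,0.3]
    - [-0.2,1,0.3,0,0.3]
    - [-0.2,1,0.3,0,0.3]

```text
time: 40.4
tool_pos: [0.4419, -0.2923, 0.1736]
tool_rot: [3.141, 0.0, 1.674]
contact_force: [0.2, -0.2, -0.7]
opening: 0.0595
grip_force: 0.0
```

Request:
jog_arm:
  plan:
    - [-0.2,1,0,0,0.3]
    - [-0.2,1,0,0,0.3]
    - [-0.2,1,0,0,0.3]

```text
time: 40.7
tool_pos: [0.4253, -0.2126, 0.1718]
tool_rot: [-3.141, -0.002, 1.674]
contact_force: [-0.2, -1.3, 1.0]
opening: 0.0598
grip_force: 0.0
```

Request:
jog_arm:
  plan:
    - [-0.1,1,0,0,0.3]
    - [-0.1,1,0,0,0.3]
    - [-0.1,1,0,0,0.3]

```text
time: 41.0
tool_pos: [0.418, -0.1335, 0.1719]
tool_rot: [-3.141, -0.001, 1.674]
contact_force: [-0.3, -0.7, -0.6]
opening: 0.0594
grip_force: 0.0
```

Request:
jog_arm:
  plan:
    - [0,1,0,0,0.3]
    - [0,1,0,0,0.3]
    - [0,1,0,0,0.3]

```text
time: 41.3
tool_pos: [0.4188, -0.0541, 0.172]
tool_rot: [3.141, -0.0, 1.674]
contact_force: [0.3, -0.3, 0.3]
opening: 0.0596
grip_force: 0.0
```

Request:
jog_arm:
  plan:
    - [0,1,0,0,0.3]
    - [0,1,0,0,0.3]
    - [0,1,0,0,0.3]
    - [0,1,0,0,0.3]

```text
time: 41.7
tool_pos: [0.4193, 0.0236, 0.172]
tool_rot: [3.141, 0.001, 1.673]
contact_force: [0.3, -0.5, -0.3]
opening: 0.0597
grip_force: 0.0
```

```bash
cat > chk.py <<'E'
from m import *
import sys
np.set_printoptions(precision=4,suppress=True)
a=cams.read_camera("top");b=cams.read_camera("scene");cv2.imwrite("pics/tf%s.png"%sys.argv[1],a);cv2.imwrite("pics/sf%s.png"%sys.argv[1],b)
th=.098;R=np.array([[np.cos(th),np.sin(th)],[-np.sin(th),np.cos(th)]]);C=np.array([.508,-.3932])
h=cv2.cvtColor(a,cv2.COLOR_BGR2HSV).astype(int)
g=((h[...,0]>55)&(h[...,0]<95)&(h[...,1]>70)).astype(np.uint8);g[:,:340]=0
cs,_=cv2.findContours(g,cv2.RETR_EXTERNAL,cv2.CHAIN_APPROX_NONE);c=max(cs,key=cv2.contourArea)
P=plane("top",c.reshape(-1,2),.084)[:,:2];r=cv2.minAreaRect((P*1000).astype(np.float32));print("stamp",r,R@(np.array(r[0])/1000-C),"want -.0475,.0235, ang 5.6")
G=cv2.cvtColor(a,cv2.COLOR_BGR2GRAY)
print(G[172:206,346:378])
E
python3 chk.py 1
```

```text
stamp ((461.1695556640625, -368.26873779296875), (61.066776275634766, 44.47060775756836), 87.37035369873047) [-0.0442  0.0294] want -.0475,.0235, ang 5.6
[[117 130 133 ...  72  70  69]
 [143 151 155 ...  48  47  60]
 [143 130 127 ...  43  52  83]
 ...
 [133 136 147 ...  31  38  39]
 [134 135 143 ...  32  39  41]
 [133 131 140 ...  29  36  43]]
```

Run:
```python
from m import *
np.set_printoptions(precision=4,suppress=True)
a=cv2.imread("pics/tf1.png");b=cv2.imread("pics/sf1.png")
L=[]
for n,im,lo in(("top",a,340),("scene",b,290)):
    h=cv2.cvtColor(im,cv2.COLOR_BGR2HSV).astype(int);g=((h[...,0]>55)&(h[...,0]<95)&(h[...,1]>70)).astype(np.uint8);g[:,:lo]=0
    c=max(cv2.findContours(g,cv2.RETR_EXTERNAL,cv2.CHAIN_APPROX_NONE)[0],key=cv2.contourArea)
    f=np.zeros_like(g);cv2.drawContours(f,[cv2.convexHull(c)],-1,1,-1);lab=(f>0)&(h[...,1]<95)&(h[...,2]>110)
    k=max(comps(lab,4),key=lambda t:t[0][4]);print(n,cv2.boundingRect(c),k[0],k[1]);L.append(k[1])
print("label",tri(*L))
G=np.mean([cv2.cvtColor(cv2.imread(f"pics/{x}.png"),cv2.COLOR_BGR2GRAY) for x in("t10","tf1")],0).astype(int)
print("cols",344,"..376")
for r in range(172,206): print(r,*G[r,344:377:1])
```

```text
top (360, 207, 24, 18) [367, 212, 17, 9, 118] [374.9407 215.6695]
scene (312, 240, 21, 20) [312, 240, 21, 11, 108] [322.4722 245.1481]
label (array([ 0.459 , -0.3754,  0.0868]), np.float64(0.0025800899786322423))
cols 344 ..376
172 108 103 119 130 132 135 136 136 141 142 147 150 152 154 152 146 140 132 127 125 126 127 126 124 119 111 96 85 83 78 77 73 71
173 111 127 143 152 155 153 149 140 133 126 127 127 128 126 122 114 105 91 82 77 75 69 68 66 67 60 54 49 49 46 48 45 45
174 125 143 143 130 126 123 114 105 96 86 82 79 74 70 67 60 57 48 43 49 55 56 57 54 49 42 39 36 40 37 40 43 52
175 142 147 124 89 73 70 67 65 62 66 66 68 58 52 47 52 55 60 68 87 103 107 103 93 81 69 56 39 38 39 43 42 64
176 145 141 107 67 55 70 85 93 96 99 105 98 80 71 72 73 84 100 116 131 145 147 144 133 125 107 85 56 39 34 43 46 69
177 142 140 104 66 72 106 124 133 134 135 137 125 102 87 84 91 111 134 145 154 159 159 158 155 150 141 115 77 45 39 43 42 70
178 143 147 115 74 91 126 144 148 148 149 145 130 107 88 87 108 134 150 154 150 148 150 157 159 160 155 142 111 73 44 38 42 66
179 140 148 119 81 102 133 147 150 
[... 2699 characters left out ...]
 135 132 147 148 117 89 115 140 149 145 132 123 120 120 121 119 121 120 119 119 119 116 116 117 115 117 114 99 74 43 32 37
201 139 137 137 147 150 118 85 110 137 148 143 132 121 118 118 118 116 117 114 114 110 108 107 105 104 103 100 94 76 51 34 31 38
202 139 139 137 142 148 123 84 96 121 137 137 123 112 109 107 105 104 103 100 93 87 83 77 76 74 73 68 61 47 37 32 32 42
203 140 140 134 137 147 122 80 72 92 108 110 98 86 82 75 74 72 69 68 60 56 51 44 41 41 43 35 36 29 29 34 36 42
204 140 140 134 135 144 122 81 56 56 67 69 62 50 46 43 40 38 38 35 35 36 33 34 32 31 32 35 29 32 34 36 39 40
205 141 138 134 131 142 127 88 52 41 42 41 41 32 34 34 32 34 35 32 35 35 32 33 31 27 34 29 31 31 32 30 38 40
```

Run:
```python
from m import *
a=cv2.cvtColor(cv2.imread("pics/t10.png"),cv2.COLOR_BGR2GRAY).astype(int);s=cv2.cvtColor(cv2.imread("pics/s10.png"),cv2.COLOR_BGR2GRAY).astype(int)
for r in range(186,204): print(r,*a[r,350:376])
print("scene cols 328..352")
for r in range(236,266): print(r,*s[r,324:352])
```

```text
186 138 148 142 130 125 130 119 111 128 151 166 171 171 163 146 118 111 136 159 168 164 153 124 78 50 43
187 138 147 148 138 131 137 131 117 121 143 160 170 172 167 158 144 141 152 165 169 163 147 107 65 40 42
188 135 149 151 145 141 139 138 128 119 133 150 162 169 172 169 165 165 167 167 165 162 140 98 58 40 41
189 134 148 151 149 149 148 145 140 128 124 133 148 160 167 168 170 171 169 164 158 150 134 96 58 36 40
190 132 148 148 151 150 150 150 148 140 132 127 129 141 149 157 163 165 162 152 143 139 132 101 64 36 44
191 128 148 152 151 150 153 152 150 148 145 134 126 127 131 138 149 156 154 152 143 134 130 105 67 38 39
192 118 142 151 151 151 154 151 150 149 147 146 138 131 131 132 143 149 151 150 137 131 130 113 73 42 34
193 109 137 148 151 150 151 152 151 150 151 150 148 138 135 134 146 151 147 142 130 130 137 122 80 42 34
194 108 136 151 150 151 152 152 149 151 149 151 148 143 131 132 144 146 145 135 126 135 138 120 81 45 38
195 106 137 150 153 153 151 151 153 150 151 151 150 144 131 135 140 139 135 125 130 136 136 119 84 52 38
196 99 135 147 152 151 152 152 152 152 151 154 153 1
[... 3324 characters left out ...]
50 49 52 56 70 88 109 126 140 150 154 157 152 138 113 83 57 47 47 44 50 72 106 134 150 159
260 105 86 69 58 53 51 51 58 67 88 108 125 137 141 134 111 83 58 50 46 44 52 71 103 132 153 164 174
261 138 122 104 87 71 58 50 48 51 58 69 87 101 106 101 79 57 48 44 44 47 66 100 129 151 163 175 184
262 156 149 138 123 105 83 67 55 49 48 50 58 65 69 65 55 48 41 44 44 60 92 125 148 162 174 183 187
263 161 160 156 150 137 120 99 78 64 53 48 47 49 47 48 44 47 44 45 59 89 119 144 160 172 182 186 184
264 163 162 161 160 156 147 134 116 96 70 50 47 46 46 47 47 44 40 57 85 116 139 158 171 181 186 185 177
265 162 163 163 163 161 159 154 144 124 90 57 47 46 46 43 44 43 54 79 114 140 157 169 181 186 186 178 164
```

Run:
```python
from m import *
np.set_printoptions(precision=4,suppress=True)
th=.098;R=np.array([[np.cos(th),np.sin(th)],[-np.sin(th),np.cos(th)]]);C=np.array([.508,-.3932])
d=R@(np.array([.5537,-.3718])-C)
for p in (tri((366.5,193.5),(337.5,254))[0],plane("top",(366.5,193.5),.008)[0],plane("scene",(337.5,254),.008)[0],plane("top",(366.5,196.3),.008)[0],plane("scene",(337.3,257),.008)[0]):
    q=R@(p[:2]-C);v=q-d;print(p,q,v,np.hypot(*v),"skew",np.arctan2(v[1],-v[0]))
```

```text
[ 0.5273 -0.3832  0.0074] [0.0201 0.0081] [-0.0274 -0.0088] 0.02879888301006823 skew -0.30940513105801826
[ 0.5259 -0.3817  0.008 ] [0.0189 0.0097] [-0.0287 -0.0071] 0.029538333960075304 skew -0.2428428061032429
[ 0.5285 -0.3844  0.008 ] [0.0213 0.0067] [-0.0263 -0.0101] 0.02817847387923818 skew -0.36688557094059887
[ 0.5179 -0.3813  0.008 ] [0.011  0.0108] [-0.0366 -0.006 ] 0.03706513879682637 skew -0.16196324033665338
[ 0.5181 -0.3915  0.008 ] [0.0103 0.0007] [-0.0373 -0.0162] 0.040662579580670676 skew -0.4086985602641077
```

Request:
jog_arm:
  plan:
    - [0.33,-0.98,0,-0.1,0.4]
    - [0.33,-0.98,0,-0.175,0.4]
    - [0.33,-0.98,0,-0.175,0.4]

```text
time: 42.1
tool_pos: [0.4462, -0.0583, 0.172]
tool_rot: [3.14, 0.001, 1.389]
contact_force: [0.0, -0.7, -0.2]
opening: 0.0645
grip_force: 0.0
```

Request:
jog_arm:
  plan:
    - [0.33,-0.98,0,-0.1,0.4]
    - [0.33,-0.98,0,-0.175,0.4]
    - [0.33,-0.98,0,-0.175,0.4]

```text
time: 42.4
tool_pos: [0.4719, -0.1363, 0.1718]
tool_rot: [3.14, 0.001, 1.116]
contact_force: [0.5, -0.4, 1.0]
opening: 0.0643
grip_force: 0.0
```

Request:
jog_arm:
  plan:
    - [0.33,-0.98,0,-0.1,0.4]
    - [0.33,-0.98,0,-0.175,0.4]
    - [0.33,-0.98,0,-0.175,0.4]

```text
time: 42.7
tool_pos: [0.4979, -0.214, 0.1716]
tool_rot: [3.14, 0.0, 0.843]
contact_force: [0.4, 0.0, 0.0]
opening: 0.0641
grip_force: 0.0
```

Request:
jog_arm:
  plan:
    - [0.33,-0.98,0,-0.1,0.4]
    - [0.33,-0.98,0,-0.175,0.4]
    - [0.33,-0.98,0,-0.175,0.4]

```text
time: 43.0
tool_pos: [0.5239, -0.2917, 0.1714]
tool_rot: [3.141, 0.0, 0.569]
contact_force: [0.5, 0.8, -0.4]
opening: 0.0646
grip_force: 0.0
```

Request:
jog_arm:
  plan:
    - [0.33,-0.97,0,-0.1,0.4]
    - [0.33,-0.97,0,-0.175,0.4]
    - [0.33,-0.97,0,-0.175,0.4]
    - [0.33,-0.97,0,-0.175,0.4]
    - [0.33,-0.97,0,-0.175,0.4]
    - [0.33,-0.97,0,-0.175,0.4]

```text
time: 43.6
tool_pos: [0.5501, -0.365, 0.1723]
tool_rot: [-3.141, 0.0, 0.3]
contact_force: [-0.4, 0.9, 0.3]
opening: 0.0645
grip_force: 0.0
```

Request:
jog_arm:
  plan:
    - [0.03,-0.02,-0.5,0,0.4]
    - [0.03,-0.02,-0.97,0,0.4]
    - [0.03,-0.02,-0.97,0,0.4]
    - [0.03,-0.02,-0.97,0,0.4]
    - [0.03,-0.02,-0.97,0,0.4]

```text
time: 44.1
tool_pos: [0.5537, -0.3687, 0.0971]
tool_rot: [3.138, -0.002, 0.298]
contact_force: [1.5, -0.9, -0.3]
opening: 0.0646
grip_force: 0.0
```

Request:
jog_arm:
  plan:
    - [0,0,-0.25,0,0.4]
    - [0,0,-0.5,0,0.4]
    - [0,0,-0.7,0,0.4]
    - [0,0,-0.85,0,0.4]
    - [0,0,-0.96,0,0.4]
    - [0,0,-0.96,0,0.4]

```text
time: 44.7
tool_pos: [0.5525, -0.3681, 0.0173]
tool_rot: [-3.141, 0.0, 0.297]
contact_force: [0.4, -0.4, -0.6]
opening: 0.064
grip_force: 0.0
```

Request:
jog_arm:
  plan:
    - [0,0,0,0,-1]
    - [0,0,0,0,-1]
    - [0,0,0,0,-1]
    - [0,0,0,0,-1]
    - [0,0,0,0,-1]
  squeeze: 15

```text
time: 45.2
tool_pos: [0.5531, -0.3686, 0.0185]
tool_rot: [3.14, -0.001, 0.297]
contact_force: [-0.5, -0.7, 5.5]
opening: 0.0529
grip_force: 15.0
```

Request:
jog_arm:
  plan:
    - [0,0,0.07,0,-1]
    - [0,0,0.07,0,-1]
    - [0,0,0.07,-0.05,-1]
    - [0,0,0.07,-0.1,-1]
    - [0,0,0.07,-0.13,-1]
    - [0,0,0.07,-0.13,-1]
    - [0,0,0.03,-0.13,-1]
    - [0,0,0,-0.13,-1]
    - [0,0,0,-0.13,-1]

```text
time: 46.1
tool_pos: [0.5526, -0.3681, 0.0184]
tool_rot: [3.141, -0.0, 0.094]
contact_force: [-2.7, 1.9, 6.8]
opening: 0.0527
grip_force: 15.0
```

Request:
jog_arm:
  plan:
    - [0,0,0,0,0.4]
    - [0,0,0,0,0.4]
    - [0,0,0,0,0.4]
    - [0,0,0,0,0.4]
    - [0,0,0.4,0,0.4]
    - [0,0,1,0,0.4]
    - [0,0,1,0,0.4]

```text
time: 46.8
tool_pos: [0.5557, -0.3707, 0.1046]
tool_rot: [3.133, -0.009, 0.093]
contact_force: [0.8, -0.5, 0.8]
opening: 0.0644
grip_force: 0.0
```

Request:
jog_arm:
  plan:
    - [0,0,1,0,0.4]
    - [0,0,1,0,0.4]
    - [0,0,1,0,0.4]

```text
time: 47.1
tool_pos: [0.5546, -0.3698, 0.1831]
tool_rot: [3.134, -0.007, 0.093]
contact_force: [1.0, -0.3, 0.1]
opening: 0.0642
grip_force: 0.0
```

Request:
jog_arm:
  plan:
    - [-0.4,1,0,0,0.4]
    - [-0.4,1,0,0,0.4]
    - [-0.4,1,0,0,0.4]

```text
time: 47.4
tool_pos: [0.5187, -0.2839, 0.1765]
tool_rot: [-3.138, 0.003, 0.096]
contact_force: [-0.4, 1.0, 0.1]
opening: 0.0641
grip_force: 0.0
```

Request:
jog_arm:
  plan:
    - [-0.4,1,0,0,0.4]
    - [-0.4,1,0,0,0.4]
    - [-0.4,1,0,0,0.4]

```text
time: 47.7
tool_pos: [0.487, -0.2048, 0.1769]
tool_rot: [-3.139, 0.002, 0.096]
contact_force: [0.4, -0.8, -0.8]
opening: 0.0644
grip_force: 0.0
```

Request:
jog_arm:
  plan:
    - [-0.4,1,0,0,0.4]
    - [-0.4,1,0,0,0.4]
    - [-0.4,1,0,0,0.4]

```text
time: 48.0
tool_pos: [0.4554, -0.1257, 0.1772]
tool_rot: [-3.14, 0.002, 0.096]
contact_force: [0.1, -0.5, 0.8]
opening: 0.0642
grip_force: 0.0
```

Request:
jog_arm:
  plan:
    - [-0.4,1,0,0,0.4]
    - [-0.4,1,0,0,0.4]
    - [-0.4,1,0,0,0.4]

```text
time: 48.3
tool_pos: [0.4238, -0.0464, 0.1773]
tool_rot: [-3.141, 0.001, 0.096]
contact_force: [1.0, -0.3, 0.1]
opening: 0.0643
grip_force: 0.0
```

Request:
jog_arm:
  plan:
    - [0,1,0,0,0.4]
    - [0,1,0,0,0.4]
    - [0,1,0,0,0.4]
    - [0,1,0,0,0.4]

```text
time: 48.7
tool_pos: [0.4259, 0.0311, 0.1775]
tool_rot: [3.141, -0.001, 0.094]
contact_force: [0.1, -0.8, -0.1]
opening: 0.0646
grip_force: 0.0
```

Run:
```python
from m import *
np.set_printoptions(precision=4,suppress=True)
A=np.mean([cams.read_camera("top").astype(float) for _ in range(4)],0).astype(np.uint8);B=np.mean([cams.read_camera("scene").astype(float) for _ in range(4)],0).astype(np.uint8)
cv2.imwrite("pics/tF.png",A);cv2.imwrite("pics/sF.png",B)
a=cv2.cvtColor(A,cv2.COLOR_BGR2GRAY).astype(int);s=cv2.cvtColor(B,cv2.COLOR_BGR2GRAY).astype(int)
for r in range(174,204): print(r,*a[r,348:376])
print("scene 324")
for r in range(234,262): print(r,*s[r,324:352])
for n,im,lo,l2 in(("top",A,340,.084),("scene",B,290,.084)):
    h=cv2.cvtColor(im,cv2.COLOR_BGR2HSV).astype(int)
    red=((h[...,0]<10)|(h[...,0]>170))&(h[...,1]>120)
    for q,c,_ in comps(red,10): print(n,q,c)
```

```text
174 124 122 114 105 93 84 82 77 75 71 66 62 55 49 47 48 50 49 49 51 47 42 40 36 39 39 42 40
175 69 69 66 63 64 63 69 66 56 54 52 52 52 54 60 69 80 81 85 79 73 62 52 38 33 39 40 42
176 55 70 86 92 94 101 104 99 82 70 70 75 78 89 100 111 120 125 124 118 111 96 74 52 39 37 41 46
177 69 105 125 131 131 133 134 125 103 85 82 85 101 122 136 144 148 149 149 149 143 129 105 73 45 41 40 42
178 91 125 141 142 139 139 142 134 109 90 83 98 126 146 153 151 148 147 152 157 155 152 138 112 73 46 42 44
179 102 132 144 141 127 127 139 135 110 86 89 120 145 158 155 143 127 125 138 153 159 159 156 141 112 72 46 43
180 102 132 145 138 118 116 135 134 108 86 103 136 156 160 155 134 108 105 124 150 160 161 160 156 137 95 53 42
181 100 132 146 139 117 112 131 132 107 90 120 148 160 162 156 136 102 92 119 148 160 162 162 159 144 103 56 44
182 97 131 145 140 122 110 125 126 104 97 130 157 165 165 159 142 108 89 116 149 161 163 162 158 143 105 59 41
183 96 129 146 143 131 115 122 123 103 99 134 160 166 166 162 146 108 88 115 147 161 163 163 159 143 106 62 43
184 96 126 143 146 137 120 124 123 102 103 137 162 
[... 4790 characters left out ...]
 86 79 70 59 51 47 44 44 50 74 106 134 150 158
260 59 54 51 49 40 36 31 30 36 47 57 69 76 79 76 66 55 49 46 45 43 50 71 103 133 152 165 174
261 59 56 56 52 44 35 32 29 28 30 38 46 56 63 62 55 49 47 44 43 46 67 99 130 152 165 175 183
top [302, 122, 26, 28, 248] [313.1089 135.4234]
top [382, 173, 8, 16, 85] [385.3765 181.0118]
top [330, 200, 6, 16, 65] [331.8154 208.3692]
top [239, 266, 37, 8, 180] [254.6333 269.2722]
scene [24, 13, 22, 17, 198] [35.399 22.803]
scene [22, 16, 4, 4, 12] [23.25   17.3333]
scene [320, 201, 23, 13, 101] [329.8812 206.9109]
scene [204, 213, 16, 18, 92] [212.8587 220.1413]
scene [298, 237, 10, 9, 39] [302.3077 241.2308]
scene [355, 251, 8, 9, 36] [358.25   254.6667]
```

Run:
```python
from m import *
np.set_printoptions(precision=3,suppress=True)
def slot(n,f,c,z,r=.011,hi=.8):
    g=cv2.cvtColor(cv2.imread(f"pics/{f}.png"),cv2.COLOR_BGR2GRAY)
    big=cv2.resize(g,None,fx=8,fy=8,interpolation=cv2.INTER_CUBIC).astype(float)
    x0,y0=int((c[0]-9)*8),int((c[1]-9)*8);w=big[y0:y0+144,x0:x0+144]
    yy,xx=np.mgrid[y0:y0+144,x0:x0+144];uv=np.c_[(xx.ravel()+.5)/8-.5,(yy.ravel()+.5)/8-.5]
    P=plane(n,uv,z)[:,:2];d=np.clip(135-w.ravel(),0,None)
    ctr=plane(n,c,z)[0,:2]
    for _ in range(3):
        m=np.hypot(*(P-ctr).T)<r;W=d*m;mu=(P*W[:,None]).sum(0)/W.sum();ctr=mu
    Q=P-mu;C=(Q*W[:,None]).T@Q/W.sum();e,v=np.linalg.eigh(C);a=np.arctan2(v[1,1],v[0,1])%np.pi
    print(n,f,mu,np.sqrt(e)*1000,"slot angle",round(a,3))
for f in("top0","t4","t5","t6"): slot("top",f,(264.3,221.5),.025)
for f in("t10","tf1","tF"): slot("top",f,(365,182.5),.029)
for f in("s6","s5","scene0"): slot("scene",f,(249.2,214.8),.025)
for f in("s10","sf1","sF"): slot("scene",f,(339.8,242.5),.029)
```

```text
top top0 [ 0.451 -0.09 ] [2.037 5.469] slot angle 2.196
top t4 [ 0.451 -0.089] [1.868 5.283] slot angle 2.181
top t5 [ 0.451 -0.089] [1.675 5.034] slot angle 2.182
top t6 [ 0.451 -0.089] [1.907 5.332] slot angle 2.194
top t10 [ 0.554 -0.371] [1.957 5.446] slot angle 0.241
top tf1 [ 0.554 -0.371] [2.023 5.517] slot angle 0.245
top tF [ 0.553 -0.372] [1.986 5.691] slot angle 0.038
scene s6 [ 0.452 -0.088] [1.206 2.76 ] slot angle 2.179
scene s5 [ 0.452 -0.088] [0.582 1.787] slot angle 2.269
scene scene0 [ 0.452 -0.088] [1.469 3.242] slot angle 2.206
scene s10 [ 0.554 -0.37 ] [1.596 4.407] slot angle 0.285
scene sf1 [ 0.554 -0.37 ] [1.549 4.365] slot angle 0.291
scene sF [ 0.553 -0.37 ] [1.567 4.325] slot angle 0.119
```

```bash
python3 -c "
from cell import ticket
print(ticket.hand_in())"
```

```text
the job is handed in; nothing more can be done
None
```

All five tools are in their pockets in the right trays as far as the cameras showed, and the job is handed in at about 49 s of the 128 s; no verdict came back, and the counter's angle is the least certain, estimated within 0.25 rad against the 0.4 rad limit.

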